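# Make up a sampling kit and a dosing kit

## Robot

A 6-joint arm with a two-finger parallel gripper is mounted at the origin on a cart in front of the work surface, level with it; the furniture and walls round the work are solid. World frame = base frame: x ahead of the robot, y to its left, z up, the work surface at z = 0. Lengths are in m, angles in rad, forces in N, time in s.
With the tool pointing down it reaches from about 0.3 to 0.775 m from the base axis. Payload 14.6 kg.
Tool frame: the origin (TCP) lies at the very end of the fingers, on their centre line; the grasp point (between the pads) lies ctrl.tcp_to_grasp behind it (ctrl.tcp_to_grasp is the distance from the TCP to the grasp point, in m); x points along the fingers, y is the direction in which the jaws open and shut, and the axes are right-handed (so a half turn about x gives the same grasp; the last joint's range is limited). The gripper opens to 94 mm and grips with 3 to 60 N. Pads are 16 mm wide; open, the fingers measure 119 mm over their backs; the gripper's body (75 mm by 177 mm) begins 78 mm behind the grasp point.
Start: joints at [1.053, 0.3, 1.521, -0, 1.321, -0.067], TCP at [0.24, 0.495, 0.205] pointing down, gripper open.
Joint ranges: [-3.03, 3.03], [-0.79, 2.21], [0.23, 2.52], [-1.04, 4.18], [0, 3.07], [-2.55, 2.55]. Speed limits (rad/s): [2.22, 2.22, 2.57, 3.14, 3.14, 3.14].

## Interface

Orientations are given as [roll, pitch, yaw] about the fixed x, y, z axes, in that order (R = Rz(yaw) Ry(pitch) Rx(roll)).
In Python, from station import ctrl gives the robot as it stands.
- The arm moves only by the tool play_rows, never from a script. Its argument "increments" is a list that holds one entry, the list of rows, each a list of 5 numbers: the closure in counts, from 0 (fully open) to 255 (shut), then the shift along the tool's x, y, z in cm, then the turn about the tool's x in degrees. A call has 1 to 12 rows; each row shifts and turns the commanded pose from where the row before left it, along the tool's axes as they then stand; what a row does not reach is not made up. A row lasts 1/12 s, in which the tool goes at most 41.7 mm and 7.16 degrees, less where a joint would pass 70% of its speed; a pose out of reach is approached as far as the arm can. A call is refused whole if a number of a shift passes 4.17 or a number of a turn 7.16, either way. A call with a gripper value outside its range is refused whole. The fingers move at their own pace and stop on an object; "newtons" is the grip in N (left out, the last holds). Time passes only in rows, so rows that do not move let the fingers close. It gives the time, the measured TCP pose, the force and the opening at its end, in the units of the state.
- ctrl.get_obs(): the state, without advancing time (a new reading comes with each control period).
- ctrl.camera(name): name is "scene" or "top" or "wrist"; returns the picture (420x560x3 uint8, red, green, blue); there is no depth.
- ctrl.calibration(name): a dict with "fx", "fy", "cx", "cy" (pixels), "k1" (the pictures are not rectified: a ray, as slopes to the right and down, at radius r is drawn at 1 + k1 r^2 times it, then the intrinsics apply), "rvec" (rotation vector, rad) and "tvec" (3), from world to camera coordinates, as OpenCV has them; the wrist camera has in their place "T_tool_cam" (4x4, takes a point from camera to tool coordinates, whose origin is the TCP and whose axes are the tool frame's). Camera axes: x right, y down, z forward; pixel columns grow to the right and rows downward; lengths in m; the calibration is good to about 2 mm. A picture is of the moment at which its call begins: read the wrist's pose just before it. calibration takes no time and is no camera call.
- ctrl.hand_in(): hands the job in, once; it reports no verdict.
The state is a dict: "time_s": time; "qpos": joint angles; "joint_vel": joint speeds; "tau": joint torques, N m; "ee_pos": TCP position; "eef_rot": TCP orientation; "force": force on the tool from outside, world axes, zero at the start; "moment": the same for the moment, N m; "grip_width": finger opening in m.
Only numpy, scipy, OpenCV 4.12 (cv2) and the standard library are available. Lean on these libraries where they do the work, as an engineer would, in place of code of your own. Each camera call takes 0.05 s, during which the arm holds its last target.

## Task

Make up the two kits in the grey trays from the stock in front of them, one thing in each pocket, every thing standing upright on the pocket's floor. The three-pocket tray gets the glass sample bottle in its widest pocket, a dropper bottle in the middle pocket and the larger rubber bung in its narrowest pocket; the two-pocket tray gets the other dropper bottle in its wider pocket and the smaller bung in its narrower pocket. Never tip any bottle over, and do not shift the timer or the petri dish.

Things in the scene. Friction and masses are not known exactly. Their poses are not given: they have to be found in the camera images.
- tray_three: Grey kit tray (light ribs) with three pockets in a row, 98 x 210 x 12 mm. Fixed. Origin: centre of its underside, on the bench; z up, y along its length. Floor top 4 mm, tops of walls and ribs (4 mm thick) 12 mm above the bench. Pockets are 90 mm long in x (centre x = 0), fingers closing along x fit in; in y: widest (sample bottle) 84 mm, centre +59 mm; middle (dropper) 62 mm, centre -18 mm; narrowest (bung) 48 mm, centre -77 mm.
- tray_two: Grey kit tray (light ribs) with two pockets, 98 x 122 x 12 mm. Fixed. Origin: centre of its underside, on the bench; z up, y along its length. Floor top 4 mm, tops of walls and ribs (4 mm thick) 12 mm above the bench. Pockets are 90 mm long in x (centre x = 0), fingers closing along x fit in; in y: wider (dropper) 62 mm, centre +26 mm; narrower (bung) 48 mm, centre -33 mm. Either tray may stand left or right.
- sample_bottle_mid (a point): Site at the centre, half-way up (51.5 mm above its base), of the clear glass sample bottle with a fixed glass stopper and a white label: round, upright, 58 mm in diameter at half height, 103 mm tall, 140 g. Starts on the bench in the stock row.
- dropper_1_mid (a point): Centre, half-way up (53.5 mm over its base), of one of two alike, interchangeable dropper bottles: amber glass, black cap and teat, round, standing upright, 33 mm in diameter up to 60 mm height, 26 mm above, 107 mm tall, about 60 g. Starts on the bench in the stock row nearest the robot.
- dropper_2_mid (a point): Centre, half-way up (53.5 mm over its base), of one of two alike, interchangeable dropper bottles: amber glass, black cap and teat, round, standing upright, 33 mm in diameter up to 60 mm height, 26 mm above, 107 mm tall, about 60 g. Starts on the bench in the stock row nearest the robot.
- bung_large_mid (a point): Centre, half-way up, of the larger of two tapered red-brown rubber bungs, upright, wide end up: 32 mm across the top, 26 mm tall, about 20 g. Starts on the bench in the stock row. Low: the gripper's body may come down to bottle height beside it, so mind bottles. Belongs in the three-pocket tray.
- bung_small_mid (a point): Centre, half-way up, of the smaller of two tapered red-brown rubber bungs, upright, wide end up: 25 mm across the top, 21 mm tall, about 16 g. Starts on the bench in the stock row. Low: the gripper's body may come down to bottle height beside it, so mind bottles. Belongs in the two-pocket tray.
- timer: White lab timer lying flat on the bench to the right of the stock, 66 x 60 x 18 mm; bystander, leave where it is. Origin: centre of its underside.
- petri_dish: Round glass petri dish with lid, 94 mm across, 18 mm high, on the bench right of the trays; bystander, leave where it is. Origin: centre of its underside.

How it is judged:
By the outcome, as a careful person would: the job done as asked, in the order asked, and still so for the second after the job is handed in, with the robot touching nothing.
It also fails if it takes over 125 s, if anything falls off the work surface, if the arm or the gripper's body presses on something with over 40 N, if the wrist force passes 120 N, or if a joint passes its speed limit or range.

## Working session

There is one attempt and no reset: what is moved stays moved. The work goes in short steps, Python scripts to look and compute and a tool call to move; the robot and the scene stay as the last step left them, time stands still between calls to the robot, and variables do not carry over. Pictures are saved under pics/ and viewed, and the job is handed in when it is done.

Besides the shell and the picture viewer there is one more tool, called after "Request:" by a JSON object that holds its "name" and its "arguments". play_rows: Moves the arm, as the interface text tells. Its arguments: {"type":"object","properties":{"increments":{"type":"array"},"newtons":{"type":"number"}},"required":["increments"]}

```bash
ls; mkdir -p pics; python3 - <<'E'
from station import ctrl
import cv2
print(ctrl.get_obs()); print(ctrl.tcp_to_grasp)
for n in ["scene","top","wrist"]:
    print(n,ctrl.calibration(n))
for n in ["scene","top"]:
    cv2.imwrite(f"pics/{n}0.png",cv2.resize(ctrl.camera(n)[:,:,::-1],(800,600),interpolation=cv2.INTER_CUBIC))
E
```

```text
pics
{'time_s': 0.0, 'qpos': array([ 1.05339496e+00,  3.00513464e-01,  1.52157145e+00, -2.60112152e-05,
        1.32067695e+00, -6.65983689e-02]), 'joint_vel': array([ 2.62393429e-03,  1.12579950e-03, -7.72430770e-04,  4.15038190e-05,
        6.74205233e-04, -2.43822887e-03]), 'tau': array([ 1.52254630e-03, -5.31798720e+01, -3.52737129e+01,  7.09382258e-02,
        2.43862916e-02, -9.44569138e-05]), 'ee_pos': array([0.2395107 , 0.4948285 , 0.20486716]), 'eef_rot': array([-1.61584997,  1.56962684, -2.06664652]), 'force': array([ 0.0443409 , -0.17052094,  0.14256047]), 'moment': array([-0.01714077, -0.0495009 , -0.02603734]), 'grip_width': 0.09395984012002775}
0.0188
scene {'fx': 441.0566242705574, 'fy': 441.0566242705574, 'cx': 280.30871560699705, 'cy': 208.04389435521514, 'k1': -0.010400226681700105, 'rvec': array([ 2.14727508, -0.89664331,  0.43682861]), 'tvec': array([-0.45613989,  0.23092447,  0.8451679 ])}
top {'fx': 401.692639992027, 'fy': 401.692639992027, 'cx': 279.57984525276663, 'cy': 208.38124025736226, 'k1': -0.026612014275107714, 'rvec': array([ 2.16096694, -2.13045319,  0.16318769]), 'tvec': array([-0.12344304,  0.53377076,  0.90089589])}
wrist {'fx': 313.2451970759898, 'fy': 313.2451970759898, 'cx': 277.8879782766875, 'cy': 210.6078314780701, 'k1': -0.06751498738599403, 'T_tool_cam': array([[ 4.34507806e-04, -2.27184843e-01,  9.73851559e-01,
        -1.80015021e-01],
       [ 9.99997957e-01, -1.82390302e-03, -8.71662660e-04,
        -3.36615947e-04],
       [ 1.97423935e-03,  9.73849948e-01,  2.27183587e-01,
        -6.60140739e-02],
       [ 0.00000000e+00,  0.00000000e+00,  0.00000000e+00,
         1.00000000e+00]])}
```

View pics/top0.png

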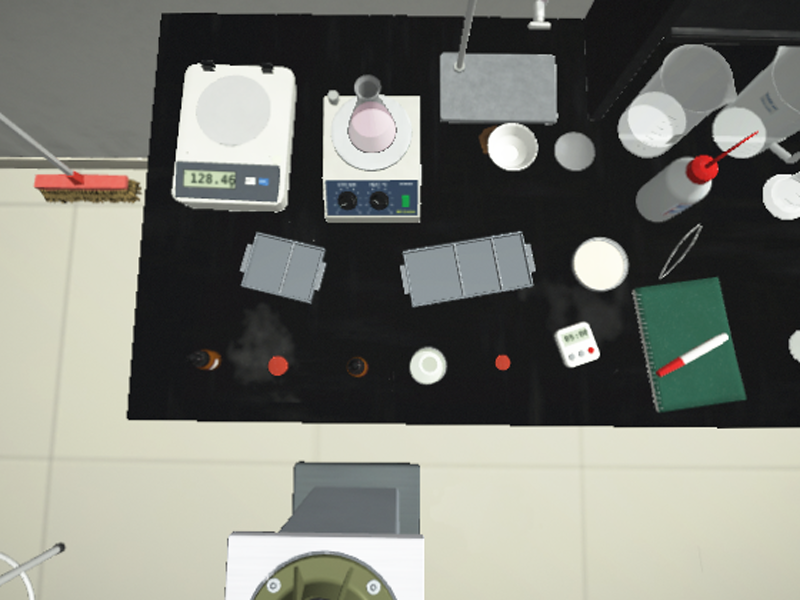

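View pics/scene0.png

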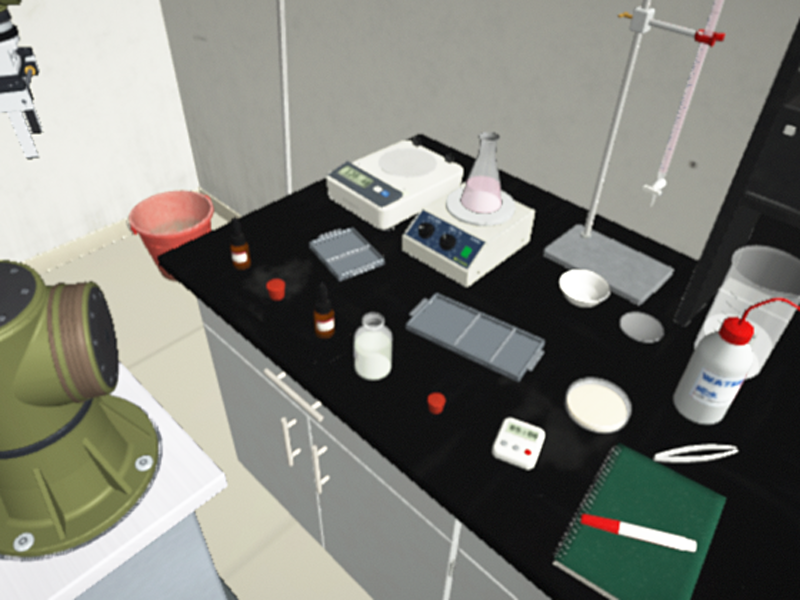

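```bash
cat > h.py <<'E'
import numpy as np, cv2
from station import ctrl
def unproj(name,uv,z):
    c=ctrl.calibration(name)
    R=cv2.Rodrigues(c["rvec"])[0]; t=c["tvec"]
    d=np.array([(uv[0]-c["cx"])/c["fx"],(uv[1]-c["cy"])/c["fy"]])
    u=d.copy()
    for _ in range(20): u=d/(1+c["k1"]*(u@u))
    ray=R.T@np.array([u[0],u[1],1]); o=-R.T@t
    return o+ray*(z-o[2])/ray[2]
def proj(name,p):
    c=ctrl.calibration(name)
    X=cv2.Rodrigues(c["rvec"])[0]@np.array(p)+c["tvec"]; s=X[:2]/X[2]
    s=s*(1+c["k1"]*(s@s)); return s*[c["fx"],c["fy"]]+[c["cx"],c["cy"]]
def crop(img,x0,y0,w,h,f,fn):
    c=cv2.resize(img[y0:y0+h,x0:x0+w,::-1],None,fx=f,fy=f,interpolation=cv2.INTER_CUBIC)
    for x in range((x0+9)//10*10,x0+w,10):
        k=int((x-x0+.5)*f); cv2.line(c,(k,0),(k,8 if x%50 else 16),(0,255,255),1)
        if x%50==0: cv2.putText(c,str(x),(k,26),0,.4,(0,255,255),1)
    for y in range((y0+9)//10*10,y0+h,10):
        k=int((y-y0+.5)*f); cv2.line(c,(0,k),(8 if y%50 else 16,k),(0,255,255),1)
        if y%50==0: cv2.putText(c,str(y),(18,k),0,.4,(0,255,255),1)
    cv2.imwrite(fn,c)
E
python3 - <<'E'
from h import *
im=ctrl.camera("top"); np.save("top0.npy",im)
crop(im,120,155,130,130,4.5,"pics/a.png")
crop(im,240,155,150,130,4.5,"pics/b.png")
s=ctrl.camera("scene"); np.save("scene0.npy",s)
crop(s,150,150,200,150,4,"pics/c.png")
E
```

```text
(no output)
```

View pics/a.png

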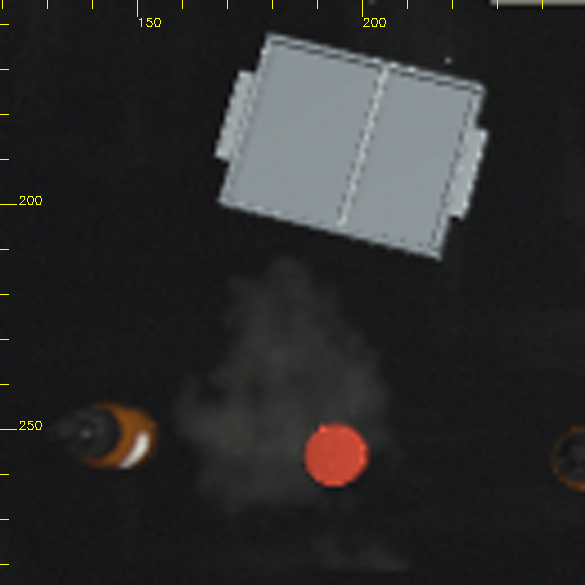

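View pics/b.png

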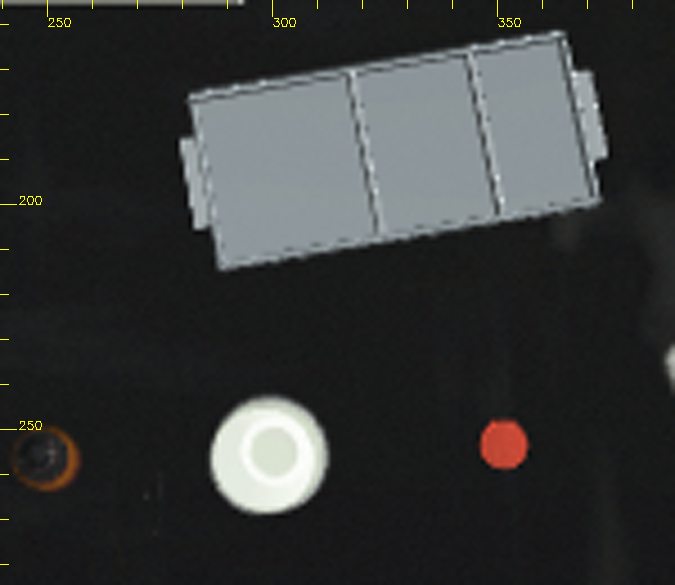

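View pics/c.png

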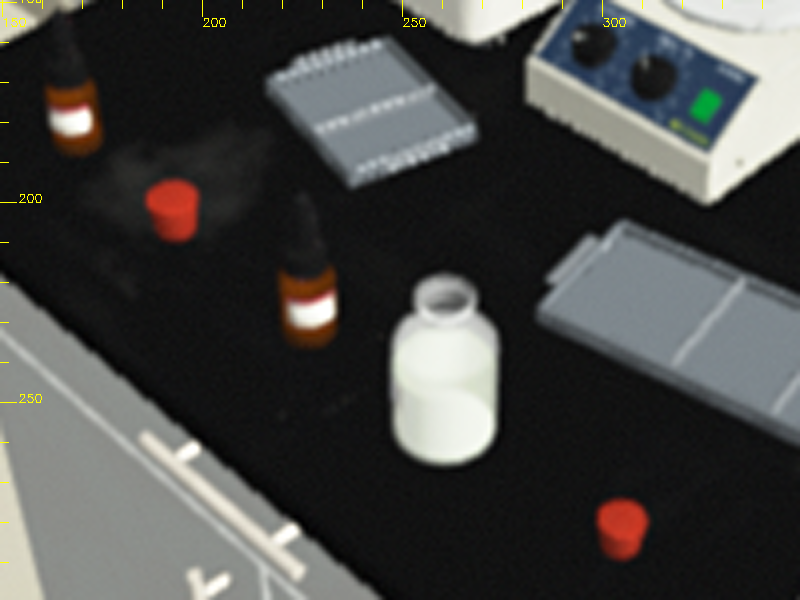

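```bash
cat >> h.py <<'E'
def tray(c,L):
    P=np.array([unproj("top",u,0.012)[:2] for u in c]) # TL,TR,BR,BL ; +y left, +x up
    M=np.array([[.049,L/2],[.049,-L/2],[-.049,-L/2],[-.049,L/2]])
    m=P.mean(0);H=((P-m).T@M); a=np.arctan2(H[1,0]-H[0,1],H[0,0]+H[1,1])
    Rm=np.array([[np.cos(a),-np.sin(a)],[np.sin(a),np.cos(a)]])
    return m,a,(P-m-M@Rm.T)*1000
E
python3 - <<'E'
from h import *
np.set_printoptions(precision=4,suppress=True)
q=lambda x0,pts:[(x/4.5+x0-.5,y/4.5+155-.5) for x,y in pts]
for c,L in ((q(120,[(267,34),(485,86),(439,258),(219,202)]),.122),(q(240,[(189,95),(565,32),(600,202),(219,269)]),.210)):
    print(tray(c,L))
for n,x0,u,z in (("d1tip",120,(62,430),.107),("d2tip",240,(22,455),.107),("bungL",120,(337,454),.026),("bottletop",240,(274,452),.103),("bungS",240,(504,445),.021)):
    print(n,unproj("top",q(x0,[u])[0],z))
c=ctrl.calibration("top");print(-cv2.Rodrigues(c["rvec"])[0].T@c["tvec"])
E
```

```text
(array([0.5904, 0.0838]), np.float64(-0.22704654267343793), array([[-0.7467,  1.0125],
       [-0.704 , -0.2303],
       [ 0.1056, -0.8055],
       [ 1.3451,  0.0233]]))
(array([ 0.5926, -0.2307]), np.float64(0.1862797737296115), array([[-0.642 , -1.0251],
       [-1.077 ,  0.1281],
       [ 1.1171,  1.0783],
       [ 0.6019, -0.1813]]))
d1tip [0.4305 0.1969 0.107 ]
d2tip [ 0.4223 -0.0419  0.107 ]
bungL [0.4236 0.0817 0.026 ]
bottletop [ 0.4256 -0.1618  0.103 ]
bungS [ 0.4336 -0.2867  0.021 ]
[ 0.3962 -0.1137  0.9705]
```

```bash
cat > ov.py <<'E'
from h import *
obj={"d1":(.4305,.1969,[(0,.0165),(.06,.0165),(.107,.003)]),"d2":(.4223,-.0419,[(0,.0165),(.06,.0165),(.107,.003)]),
"bl":(.4236,.0817,[(0,.013),(.026,.016)]),"sb":(.4256,-.1618,[(0,.029),(.06,.029),(.103,.011)]),"bs":(.4336,-.2867,[(0,.010),(.021,.0125)])}
f=6
for cam in("top","scene"):
    im=np.load(cam+"0.npy")[:,:,::-1]
    big=cv2.resize(im,None,fx=f,fy=f,interpolation=cv2.INTER_CUBIC)
    tiles=[]
    for k,(x,y,cs) in obj.items():
        for z,r in cs:
            p=np.array([(proj(cam,(x+r*np.cos(a),y+r*np.sin(a),z))+.5)*f for a in np.linspace(0,6.283,40)])
            cv2.polylines(big,[p.astype(np.int32)],True,(255,255,0),1)
        m=proj(cam,(x,y,.04))*f; u,v=m.astype(int)
        t=big[max(v-150,0):v+150,max(u-130,0):u+130]; t=cv2.copyMakeBorder(t,0,300-t.shape[0],0,260-t.shape[1],0); tiles.append(t)
    tiles.append(tiles[0]*0)
    cv2.imwrite(f"pics/ov_{cam}.png",np.vstack([np.hstack(tiles[:3]),np.hstack(tiles[3:])]))
E
python3 ov.py
```

```text
(no output)
```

View pics/ov_top.png

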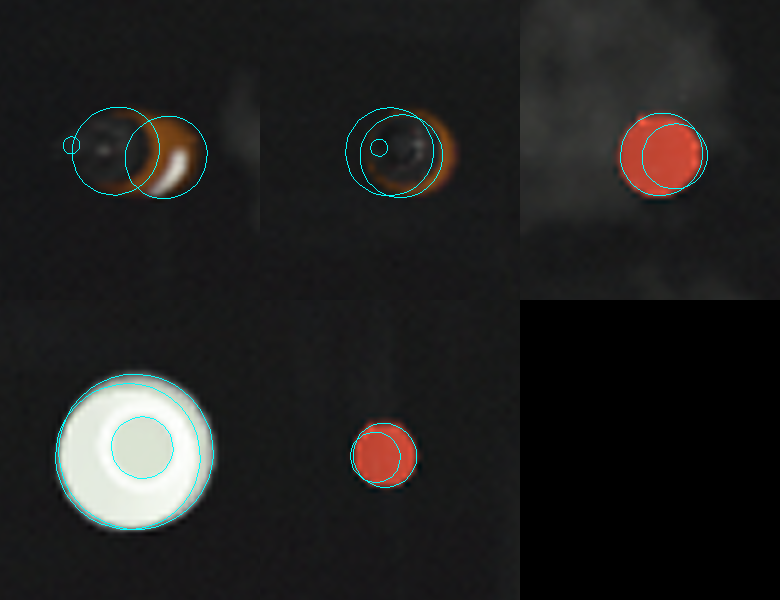

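View pics/ov_scene.png

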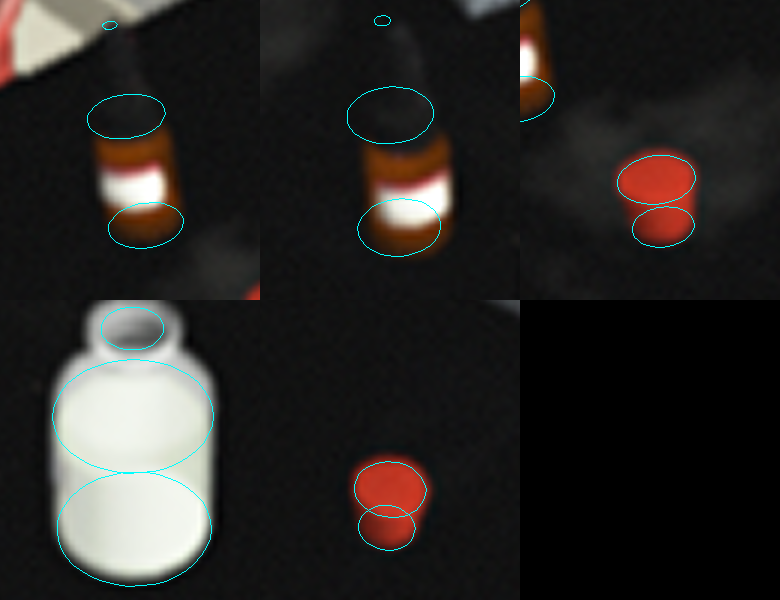

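```bash
cat >> h.py <<'E'
from scipy.spatial.transform import Rotation as Ro
TR={"t2":(np.array([.5904,.0838]),-.2270),"t3":(np.array([.5926,-.2307]),.1863)}
def pk(t,y,x=0.):
    m,a=TR[t]; return m+[np.cos(a)*x-np.sin(a)*y,np.sin(a)*x+np.cos(a)*y]
def state():
    o=ctrl.get_obs(); R=Ro.from_euler("xyz",o["eef_rot"]).as_matrix()
    ja=np.degrees(np.arctan2(R[1,1],R[0,1]))
    print("t %.2f"%o["time_s"],"tcp",o["ee_pos"].round(4),"xax",R[:,0].round(3),"jaw deg %.2f"%ja,"w %.4f"%o["grip_width"],"F",o["force"].round(2),"q",o["qpos"].round(2))
    return o,R,ja
def plan(xy,z,jaw=None):
    "jaw in rad (mod pi)"
    o,R,ja=state(); d=0
    if jaw is not None:
        d=-( (np.degrees(jaw)-ja+90)%180-90)   # turn about tool x (down)
        R=R@Ro.from_euler("x",d,degrees=True).as_matrix()
    v=R.T@(np.array([xy[0],xy[1],z])-o["ee_pos"])
    print("turn %.2f deg  then shift cm"%d,(v*100).round(2))
E
python3 - <<'E'
from h import *
for t,y in(("t3",.059),("t3",-.018),("t3",-.077),("t2",.026),("t2",-.033)): print(t,y,pk(t,y))
plan((.4256,-.1618),.205,TR["t3"][1])
E
```

```text
t3 0.059 [ 0.58167177 -0.17272092]
t3 -0.018 [ 0.59593404 -0.24838853]
t3 -0.077 [ 0.60686226 -0.30636761]
t2 0.026 [0.59625144 0.10913299]
t2 -0.033 [0.58297317 0.05164658]
t 0.20 tcp [0.2395 0.4949 0.2051] xax [-0.    -0.001 -1.   ] jaw deg 64.17 w 0.0937 F [ 0.51 -0.57 -0.3 ] q [ 1.05  0.3   1.52  0.    1.32 -0.07]
turn 53.50 deg  then shift cm [4.000e-02 6.120e+00 6.798e+01]
```

Request:
{"name": "play_rows", "arguments": {"increments": [[[0, 0, 0, 0, 6.7], [0, 0, 0, 0, 6.7], [0, 0, 0, 0, 6.7], [0, 0, 0, 0, 6.7], [0, 0, 0, 0, 6.7], [0, 0, 0, 0, 6.7], [0, 0, 0, 0, 6.7], [0, 0, 0, 0, 6.6], [0, 0, 0, 0, 0]]], "newtons": 20}}

```text
time_s: 0.95
ee_pos: [0.2396, 0.495, 0.2053]
eef_rot: [-0.644, 1.571, -2.034]
force: [-0.6, 0.5, -0.4]
grip_width: 0.0938
```

```bash
python3 -c "
from h import *
plan((.4256,-.1618),.205,TR['t3'][1])"
```

```text
t 0.95 tcp [0.2396 0.495  0.2053] xax [-0. -0. -1.] jaw deg 10.35 w 0.0938 F [-0.56  0.49 -0.36] q [ 1.05  0.3   1.52 -0.    1.32  0.87]
turn -0.32 deg  then shift cm [4.000e-02 6.110e+00 6.799e+01]
```

Request:
{"name": "play_rows", "arguments": {"increments": [[[0, 0, 0.3, 2, 0], [0, 0, 0.3, 3.5, 0], [0, 0, 0.3, 3.5, 0], [0, 0, 0.3, 3.5, 0], [0, 0, 0.3, 3.5, 0], [0, 0, 0.3, 3.5, 0], [0, 0, 0.3, 3.5, 0], [0, 0, 0.3, 3.5, 0], [0, 0, 0.3, 3.5, 0], [0, 0, 0.3, 3.5, 0], [0, 0, 0.3, 3.5, 0]]]}}

```text
time_s: 1.87
ee_pos: [0.3406, 0.136, 0.2056]
eef_rot: [1.681, 1.57, 0.301]
force: [0.6, 0.6, -0.5]
grip_width: 0.0939
```

Request:
{"name": "play_rows", "arguments": {"increments": [[[0, 0, 0.3, 3.5, 0], [0, 0, 0.3, 3.5, 0], [0, 0, 0.3, 3.5, 0], [0, 0, 0.3, 3.5, 0], [0, 0, 0.3, 3.5, 0], [0, 0, 0.3, 3.5, 0], [0, 0, 0.3, 3.5, 0], [0, 0, 0.3, 3.5, 0], [0, 0, 0.3, 2, 0], [0, 0, 0.2, 1, 0], [0, 0, 0, 0, 0]]]}}

```text
time_s: 2.78
ee_pos: [0.4266, -0.1628, 0.2051]
eef_rot: [-2.131, 1.57, 2.768]
force: [0.3, 0.7, 0.4]
grip_width: 0.0937
```

```bash
python3 -c "
from h import *
crop(ctrl.camera('wrist'),0,0,560,420,1.4,'pics/w1.png')
crop(ctrl.camera('top'),230,155,180,130,4.4,'pics/t1.png')
plan((.4256,-.1618),.030,TR['t3'][1])"
```

```text
t 2.88 tcp [ 0.4262 -0.1609  0.2053] xax [-0.  0. -1.] jaw deg 10.76 w 0.0942 F [-0.16 -0.33 -0.19] q [-0.44  0.09  1.77  0.    1.28 -0.63]
turn 0.09 deg  then shift cm [17.53 -0.07  0.08]
```

View pics/w1.png

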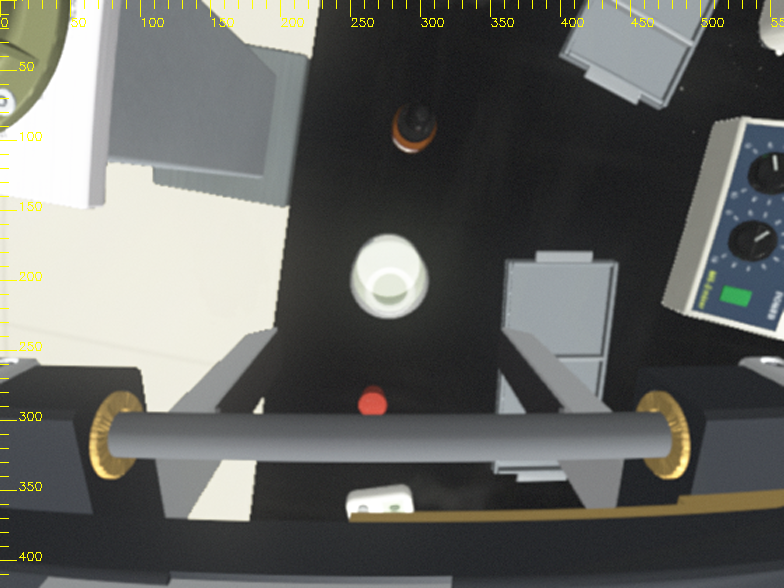

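View pics/t1.png

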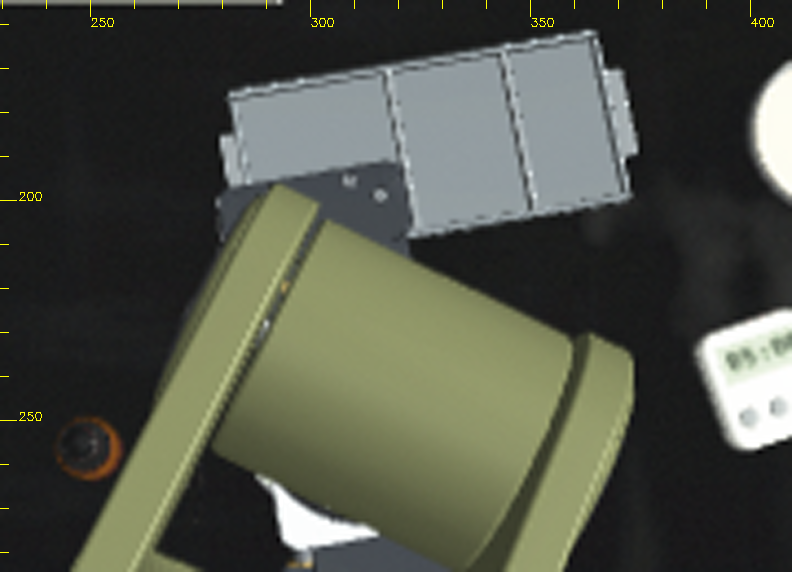

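Request:
{"name": "play_rows", "arguments": {"increments": [[[0, 1, -0.07, 0.08, 0], [0, 2, 0, 0, 0], [0, 2.5, 0, 0, 0], [0, 2.5, 0, 0, 0], [0, 2.5, 0, 0, 0], [0, 2.5, 0, 0, 0], [0, 2, 0, 0, 0], [0, 1.5, 0, 0, 0], [0, 1, 0, 0, 0], [0, 0, 0, 0, 0], [0, 0, 0, 0, 0]]]}}

```text
time_s: 3.8
ee_pos: [0.4259, -0.1621, 0.0306]
eef_rot: [-2.286, 1.571, 2.614]
force: [0.2, -0.9, -0.4]
grip_width: 0.0937
```

Request:
{"name": "play_rows", "arguments": {"increments": [[[150, 0, 0, 0, 0], [150, 0, 0, 0, 0], [150, 0, 0, 0, 0], [150, 0, 0, 0, 0], [150, 0, 0, 0, 0], [150, 0, 0, 0, 0], [150, 0, 0, 0, 0], [150, 0, 0, 0, 0]]]}}

```text
time_s: 4.47
ee_pos: [0.426, -0.1627, 0.0306]
eef_rot: [0.639, 1.571, -0.746]
force: [-0.2, -0.2, 2.8]
grip_width: 0.0575
```

Request:
{"name": "play_rows", "arguments": {"increments": [[[200, -0.5, 0, 0, 0], [200, -1.5, 0, 0, 0], [200, -2, 0, 0, 0], [200, -2, 0, 0, 0], [200, -1.5, 0, 0, 0], [200, -0.5, 0, 0, 0], [200, 0, 0, 0, 0], [200, 0, 0, 0, 0]]]}}

```text
time_s: 5.13
ee_pos: [0.4256, -0.1625, 0.1099]
eef_rot: [-2.224, 1.57, 2.675]
force: [0.4, 0.1, -2.3]
grip_width: 0.057
```

```bash
python3 -c "
from h import *
crop(ctrl.camera('scene'),200,120,200,150,4,'pics/s2.png')
plan(pk('t3',.059),.036,TR['t3'][1])"
```

```text
t 5.18 tcp [ 0.4255 -0.1624  0.1095] xax [-0.001  0.001 -1.   ] jaw deg 10.67 w 0.0574 F [ 0.05  1.01 -2.06] q [-0.45  0.2   1.88  0.    1.06 -0.63]
turn -0.00 deg  then shift cm [ 7.33 15.16  3.91]
```

View pics/s2.png

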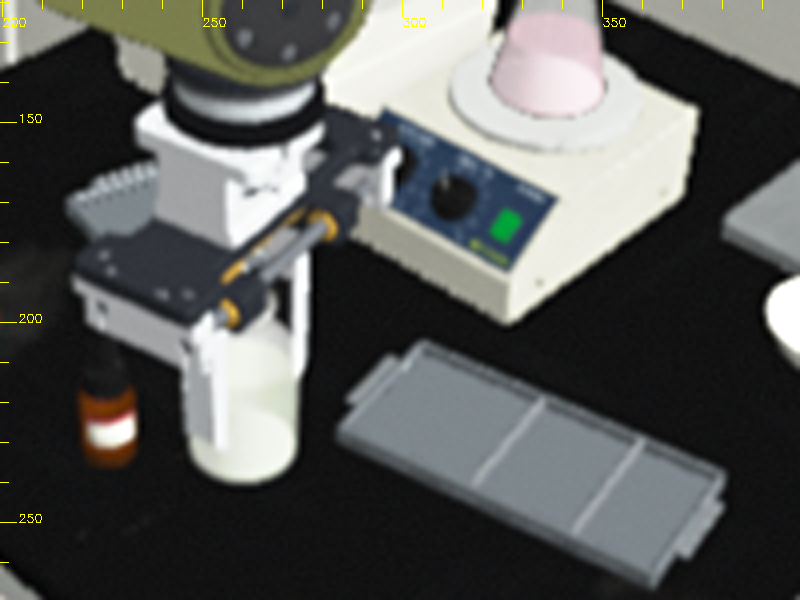

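```bash
python3 -c "
from h import *
p=unproj('scene',(326.5,200.8),0);print(p)
for z in(.04,.05,.06,.07):print(z,proj('scene',(p[0],p[1],z)))
q=unproj('scene',(470*.7,200*.7),0)
for u in((323,221),(420,222)):print(unproj('top',np.array(u)*.7,0.02),unproj('top',np.array(u)*.7,0))
"
```

```text
[ 0.68515785 -0.13945128  0.        ]
0.04 [327.92655313 188.81419384]
0.05 [328.29352822 185.72993275]
0.06 [328.66478038 182.60932452]
0.07 [329.0403836  179.45173292]
[0.66911058 0.01655573 0.02      ] [0.6748526  0.01929736 0.        ]
[ 0.66979841 -0.14928253  0.02      ] [ 0.67555491 -0.15003047  0.        ]
```

Request:
{"name": "play_rows", "arguments": {"increments": [[[200, 0, 0.6, 0.16, 0], [200, 0, 1.5, 0.4, 0], [200, 0, 2.2, 0.57, 0], [200, 0, 2.2, 0.57, 0], [200, 0, 2.2, 0.57, 0], [200, 0, 2.2, 0.57, 0], [200, 0, 2.2, 0.57, 0], [200, 0, 1.4, 0.35, 0], [200, 0, 0.66, 0.15, 0], [200, 0, 0, 0, 0], [200, 0, 0, 0, 0]]]}}

```text
time_s: 6.1
ee_pos: [0.5816, -0.1728, 0.1095]
eef_rot: [-2.081, 1.569, 2.818]
force: [0.1, 0.3, -1.3]
grip_width: 0.0574
```

Request:
{"name": "play_rows", "arguments": {"increments": [[[200, 0.5, 0, 0, 0], [200, 1.2, 0, 0, 0], [200, 1.5, 0, 0, 0], [200, 1.5, 0, 0, 0], [200, 1.2, 0, 0, 0], [200, 0.6, 0, 0, 0], [200, 0.4, 0, 0, 0], [200, 0.2, 0, 0, 0], [200, 0, 0, 0, 0], [200, 0, 0, 0, 0]]]}}

```text
time_s: 6.93
ee_pos: [0.5825, -0.1731, 0.0401]
eef_rot: [1.071, 1.57, -0.314]
force: [0.5, 0.1, -1.5]
grip_width: 0.0571
```

```bash
python3 -c "
from h import *
crop(ctrl.camera('scene'),250,120,200,150,4,'pics/s3.png')
plan(pk('t3',.059),.035,TR['t3'][1])"
```

```text
t 6.98 tcp [ 0.5824 -0.1731  0.0401] xax [ 0.001 -0.    -1.   ] jaw deg 10.67 w 0.0569 F [-0.18 -1.48 -1.39] q [-0.35  0.6   1.5  -0.    1.04 -0.54]
turn -0.00 deg  then shift cm [ 0.51 -0.07 -0.05]
```

View pics/s3.png

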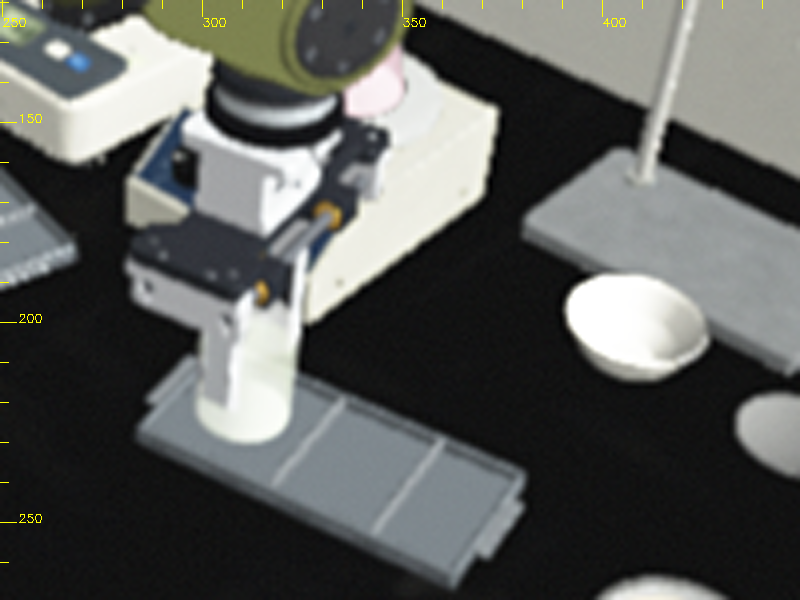

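Request:
{"name": "play_rows", "arguments": {"increments": [[[200, 0.25, 0, 0, 0], [200, 0.2, 0, 0, 0], [200, 0.1, 0, 0, 0], [200, 0, 0, 0, 0], [200, 0, 0, 0, 0]]]}}

```text
time_s: 7.4
ee_pos: [0.5823, -0.1731, 0.0346]
eef_rot: [0.881, 1.57, -0.504]
force: [-3.2, 1.0, 6.9]
grip_width: 0.0572
```

Request:
{"name": "play_rows", "arguments": {"increments": [[[80, 0, 0, 0, 0], [60, 0, 0, 0, 0], [40, 0, 0, 0, 0], [20, 0, 0, 0, 0], [0, 0, 0, 0, 0], [0, 0, 0, 0, 0]]]}}

```text
time_s: 7.9
ee_pos: [0.5822, -0.173, 0.0339]
eef_rot: [-0.491, 1.571, -1.876]
force: [0.6, 0.7, -0.7]
grip_width: 0.0926
```

Request:
{"name": "play_rows", "arguments": {"increments": [[[0, -0.6, 0, 0, 0], [0, -1.5, 0, 0, 0], [0, -2.5, 0, 0, 0], [0, -3, 0, 0, 0], [0, -3, 0, 0, 0], [0, -3, 0, 0, 0], [0, -2, 0, 0, 0], [0, -0.8, 0, 0, 0], [0, 0, 0, 0, 0]]]}}

```text
time_s: 8.65
ee_pos: [0.5827, -0.1731, 0.1999]
eef_rot: [1.042, 1.568, -0.343]
force: [-0.0, -0.8, 0.4]
grip_width: 0.0939
```

```bash
python3 -c "
from h import *
crop(ctrl.camera('scene'),250,120,200,150,4,'pics/s4.png')
plan((.4225,-.0465),.0225,TR['t3'][1])"
```

```text
t 8.70 tcp [ 0.5821 -0.173   0.1979] xax [ 0. -0. -1.] jaw deg 10.67 w 0.0939 F [ 0.19 -0.04 -0.37] q [-0.35  0.43  1.36 -0.    1.35 -0.54]
turn -0.00 deg  then shift cm [ 17.53 -13.35 -15.39]
```

View pics/s4.png

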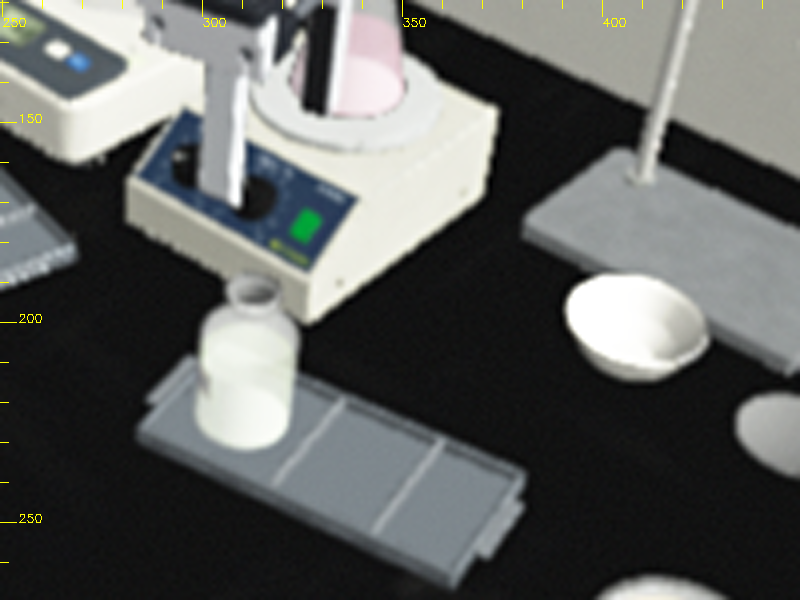

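Request:
{"name": "play_rows", "arguments": {"increments": [[[0, 0, -0.6, -0.7, 0], [0, 0, -1.6, -1.8, 0], [0, 0, -2.2, -2.6, 0], [0, 0, -2.4, -2.8, 0], [0, 0, -2.4, -2.8, 0], [0, 0, -2.2, -2.6, 0], [0, 0, -1.4, -1.5, 0], [0, 0, -0.55, -0.6, 0], [0, 0, 0, 0, 0], [0, 0, 0, 0, 0]]]}}

```text
time_s: 9.53
ee_pos: [0.4228, -0.0466, 0.1974]
eef_rot: [-1.784, 1.57, 3.115]
force: [0.1, -1.3, -0.0]
grip_width: 0.0938
```

```bash
python3 -c "
from h import *
crop(ctrl.camera('wrist'),0,0,560,420,1.4,'pics/w2.png')
plan((.4225,-.0465),.0225,TR['t3'][1])"
```

```text
t 9.58 tcp [ 0.4231 -0.0469  0.1975] xax [-0.001  0.    -1.   ] jaw deg 10.66 w 0.0947 F [-0.1  -0.39  0.37] q [-0.2   0.03  1.86 -0.    1.26 -0.38]
turn -0.02 deg  then shift cm [17.5  -0.04 -0.04]
```

View pics/w2.png

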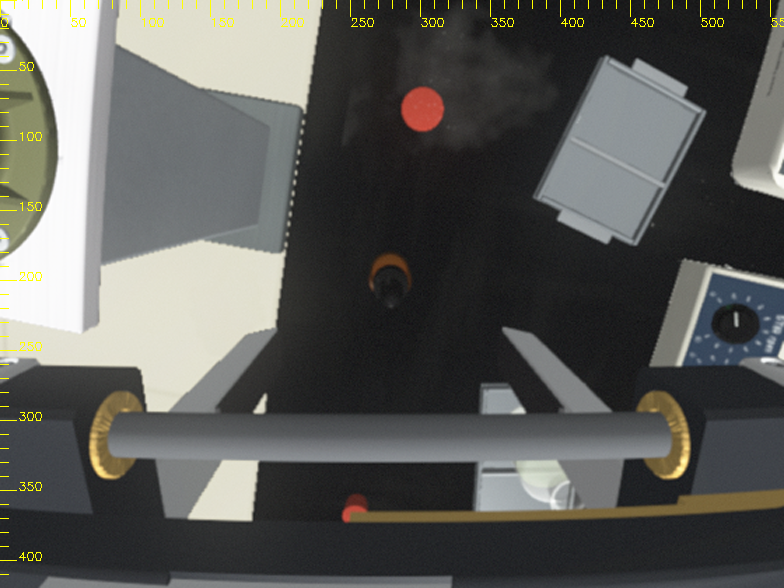

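Request:
{"name": "play_rows", "arguments": {"increments": [[[0, 1, 0, 0, 0], [0, 2, 0, 0, 0], [0, 2.5, 0, 0, 0], [0, 2.5, 0, 0, 0], [0, 2.5, 0, 0, 0], [0, 2.5, 0, 0, 0], [0, 2, 0, 0, 0], [0, 1.5, 0, 0, 0], [0, 1, 0, 0, 0], [0, 0, 0, 0, 0], [0, 0, 0, 0, 0]]], "newtons": 15}}

```text
time_s: 10.5
ee_pos: [0.4225, -0.0466, 0.0226]
eef_rot: [-1.938, 1.57, 2.96]
force: [0.5, 0.2, 0.1]
grip_width: 0.0943
```

Request:
{"name": "play_rows", "arguments": {"increments": [[[100, 0, 0, 0, 0], [140, 0, 0, 0, 0], [150, 0, 0, 0, 0], [170, 0, 0, 0, 0], [230, 0, 0, 0, 0], [230, 0, 0, 0, 0], [230, 0, 0, 0, 0], [230, 0, 0, 0, 0], [230, 0, 0, 0, 0], [230, 0, 0, 0, 0]]]}}

```text
time_s: 11.33
ee_pos: [0.4225, -0.0464, 0.023]
eef_rot: [1.423, 1.571, 0.038]
force: [-0.8, 0.3, 0.9]
grip_width: 0.0318
```

Request:
{"name": "play_rows", "arguments": {"increments": [[[230, -0.5, 0, 0, 0], [230, -1.5, 0, 0, 0], [230, -2.5, 0, 0, 0], [230, -2.5, 0, 0, 0], [230, -2, 0, 0, 0], [230, -1, 0, 0, 0], [230, 0, 0, 0, 0]]]}}

```text
time_s: 11.92
ee_pos: [0.4233, -0.0465, 0.1248]
eef_rot: [1.189, 1.567, -0.196]
force: [-0.4, -0.3, -1.1]
grip_width: 0.032
```

```bash
python3 -c "
from h import *
crop(ctrl.camera('scene'),170,120,200,150,4,'pics/s5.png')
plan(pk('t3',-.016),.0265,TR['t3'][1])"
```

```text
t 11.97 tcp [ 0.4227 -0.0464  0.1232] xax [ 0.001 -0.    -1.   ] jaw deg 10.67 w 0.0317 F [-0.04 -0.57 -1.46] q [-0.2   0.12  1.95  0.    1.07 -0.38]
turn -0.00 deg  then shift cm [ 9.7  13.27 22.86]
```

View pics/s5.png

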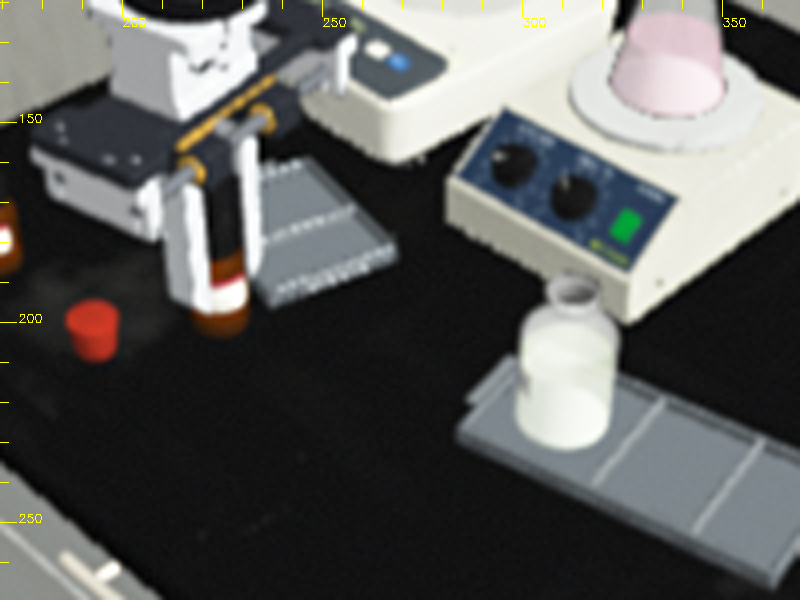

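Request:
{"name": "play_rows", "arguments": {"increments": [[[230, -0.5, 0, 0.7, 0], [230, -0.5, 0, 1.8, 0], [230, 0, 0, 2.7, 0], [230, 0, 0, 3, 0], [230, 0, 0, 3, 0], [230, 0, 0, 3, 0], [230, 0, 0, 3, 0], [230, 0, 0.4, 2.7, 0], [230, 0, 1, 1.8, 0], [230, 0, 2, 0.9, 0], [230, 0, 2.5, 0.26, 0], [230, 0, 2.5, 0, 0]]]}}

```text
time_s: 12.97
ee_pos: [0.5475, -0.2566, 0.1312]
eef_rot: [-2.212, 1.568, 2.685]
force: [-0.5, 1.1, -0.5]
grip_width: 0.0316
```

Request:
{"name": "play_rows", "arguments": {"increments": [[[230, 0, 2.3, 0, 0], [230, 0, 1.6, 0, 0], [230, 0, 0.97, 0, 0], [230, 0.5, 0, 0, 0], [230, 1.5, 0, 0, 0], [230, 2, 0, 0, 0], [230, 2, 0, 0, 0], [230, 1.8, 0, 0, 0], [230, 1, 0, 0, 0], [230, 0.6, 0, 0, 0], [230, 0, 0, 0, 0]]]}}

```text
time_s: 13.88
ee_pos: [0.5942, -0.2465, 0.0375]
eef_rot: [-2.189, 1.568, 2.709]
force: [0.7, 0.3, -1.3]
grip_width: 0.0317
```

```bash
python3 -c "
from h import *
crop(ctrl.camera('scene'),250,120,200,150,4,'pics/s6.png')
plan(pk('t3',-.016),.0265,TR['t3'][1])"
```

```text
t 13.93 tcp [ 0.5949 -0.2467  0.0387] xax [-0.001  0.    -1.   ] jaw deg 10.66 w 0.0316 F [ 0.84  0.05 -0.6 ] q [-0.45  0.68  1.38 -0.    1.09 -0.64]
turn -0.01 deg  then shift cm [ 1.22  0.07 -0.01]
```

View pics/s6.png

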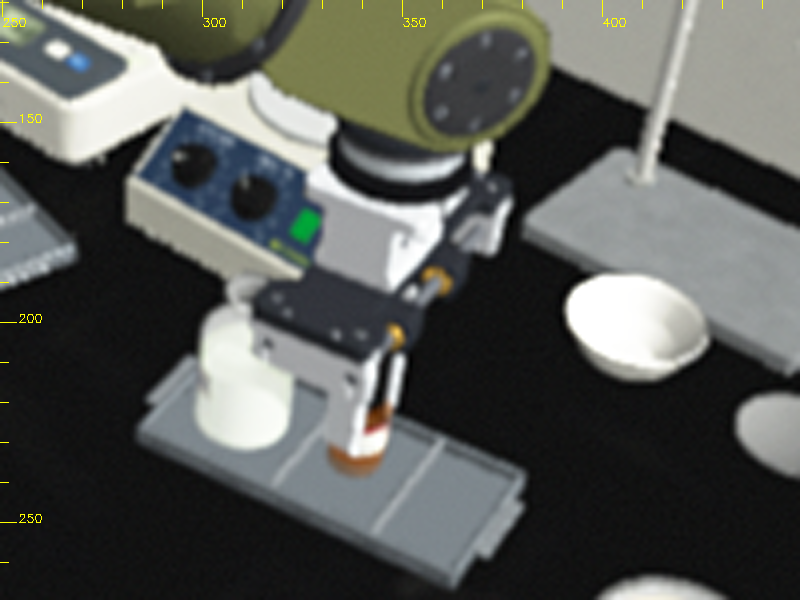

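Request:
{"name": "play_rows", "arguments": {"increments": [[[230, 0.4, 0.07, 0, 0], [230, 0.4, 0, 0, 0], [230, 0.2, 0, 0, 0], [230, 0.15, 0, 0, 0], [230, 0.1, 0, 0, 0], [230, 0, 0, 0, 0]]]}}

```text
time_s: 14.43
ee_pos: [0.596, -0.2464, 0.0269]
eef_rot: [0.679, 1.57, -0.705]
force: [-1.1, -0.1, 2.4]
grip_width: 0.0317
```

Request:
{"name": "play_rows", "arguments": {"increments": [[[155, 0, 0, 0, 0], [140, 0, 0, 0, 0], [120, 0, 0, 0, 0], [80, 0, 0, 0, 0], [40, 0, 0, 0, 0], [0, 0, 0, 0, 0], [0, 0, 0, 0, 0], [0, 0, 0, 0, 0]]]}}

```text
time_s: 15.1
ee_pos: [0.5959, -0.2463, 0.0264]
eef_rot: [-1.825, 1.571, 3.073]
force: [0.2, -0.6, 0.1]
grip_width: 0.0789
```

Request:
{"name": "play_rows", "arguments": {"increments": [[[0, -0.6, 0, 0, 0], [0, -1.5, 0, 0, 0], [0, -2.5, 0, 0, 0], [0, -3, 0, 0, 0], [0, -3, 0, 0, 0], [0, -3, 0, 0, 0], [0, -2.5, 0, 0, 0], [0, -1.2, 0, 0, 0], [0, 0, 0, 0, 0]]]}}

```text
time_s: 15.85
ee_pos: [0.5967, -0.2467, 0.2026]
eef_rot: [0.931, 1.566, -0.453]
force: [0.7, 0.7, 0.8]
grip_width: 0.0938
```

```bash
python3 -c "
from h import *
crop(ctrl.camera('scene'),250,120,200,150,4,'pics/s7.png')
plan((.4236,.0817),.003,TR['t3'][1])"
```

```text
t 15.90 tcp [ 0.596  -0.2464  0.1999] xax [ 0.001 -0.001 -1.   ] jaw deg 10.67 w 0.0941 F [-0.84 -0.15  0.27] q [-0.45  0.52  1.23  0.    1.39 -0.64]
turn -0.00 deg  then shift cm [ 19.65 -10.89 -35.45]
```

View pics/s7.png

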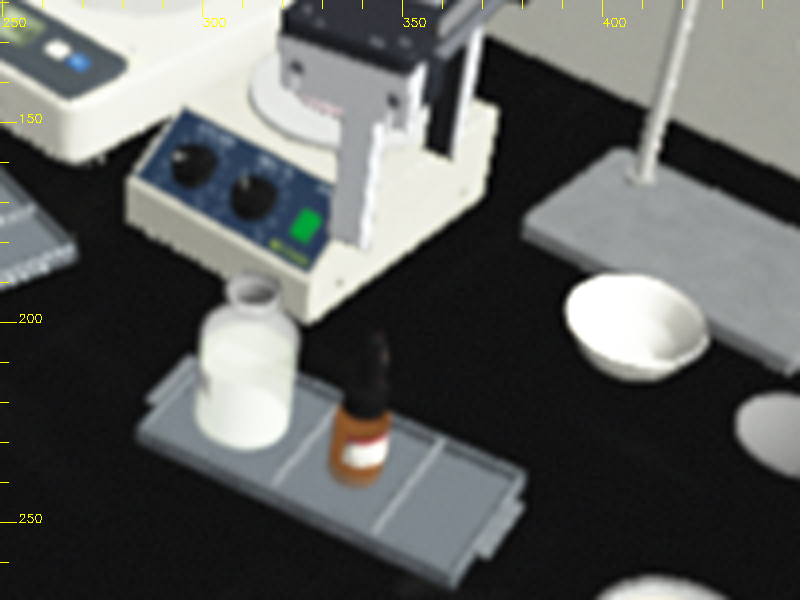

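Request:
{"name": "play_rows", "arguments": {"increments": [[[0, 0, -0.3, -1, 0], [0, 0, -0.8, -2.5, 0], [0, 0, -1.1, -3.5, 0], [0, 0, -1.1, -3.5, 0], [0, 0, -1.1, -3.5, 0], [0, 0, -1.1, -3.5, 0], [0, 0, -1.1, -3.5, 0], [0, 0, -1.1, -3.5, 0], [0, 0, -1.1, -3.5, 0], [0, 0, -1, -3.5, 0], [0, 0, -0.7, -2.5, 0], [0, 0, -0.39, -1.45, 0]]]}}

```text
time_s: 16.9
ee_pos: [0.4211, 0.0838, 0.1977]
eef_rot: [-1.716, 1.568, -3.099]
force: [0.8, -0.8, 0.2]
grip_width: 0.0942
```

Request:
{"name": "play_rows", "arguments": {"increments": [[[0, 0, 0, 0, 0], [0, 0, 0, 0, 0]]]}}

```text
time_s: 17.07
ee_pos: [0.4226, 0.0821, 0.1982]
eef_rot: [-1.595, 1.569, -2.978]
force: [-0.0, 0.4, 0.4]
grip_width: 0.0944
```

```bash
python3 -c "
from h import *
crop(ctrl.camera('wrist'),0,0,560,420,1.4,'pics/w3.png')
plan((.4236,.0817),.004,TR['t3'][1])"
```

```text
t 17.12 tcp [0.423  0.0815 0.1984] xax [-0.002 -0.    -1.   ] jaw deg 10.69 w 0.0942 F [-0.16  0.46 -0.04] q [ 0.11  0.04  1.84 -0.    1.26 -0.08]
turn 0.02 deg  then shift cm [ 1.944e+01  1.000e-01 -1.000e-02]
```

View pics/w3.png

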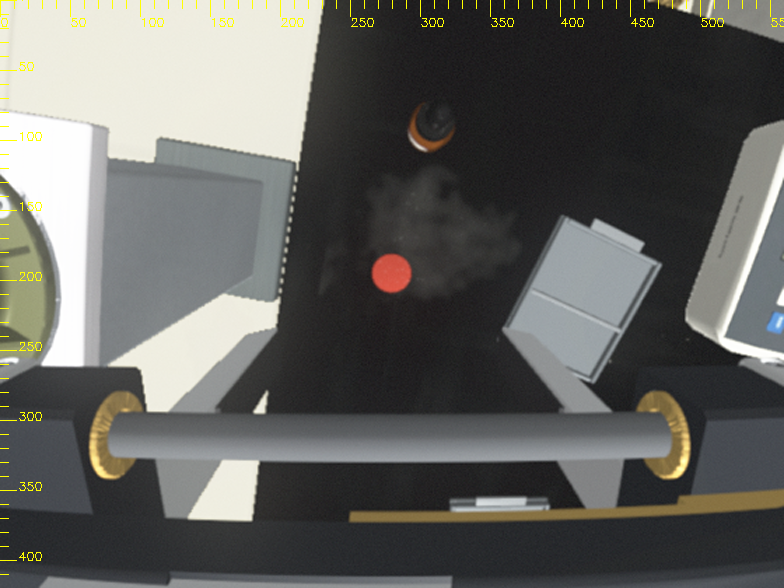

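```bash
cat >> h.py <<'E'
def wun(uv,z):
    o=ctrl.get_obs(); T=np.eye(4); T[:3,:3]=Ro.from_euler("xyz",o["eef_rot"]).as_matrix(); T[:3,3]=o["ee_pos"]
    c=ctrl.calibration("wrist"); M=T@c["T_tool_cam"]
    d=np.array([(uv[0]-c["cx"])/c["fx"],(uv[1]-c["cy"])/c["fy"]]);u=d.copy()
    for _ in range(20): u=d/(1+c["k1"]*(u@u))
    r=M[:3,:3]@[u[0],u[1],1]; return M[:3,3]+r*(z-M[2,3])/r[2]
E
python3 -c "
from h import *
print(wun((391/1.4-.5,272.5/1.4-.5),.026))"
```

```text
[0.42236484 0.08389448 0.026     ]
```

Request:
{"name": "play_rows", "arguments": {"increments": [[[0, 1, 0.05, -0.12, 0], [0, 2, 0, 0, 0], [0, 2.8, 0, 0, 0], [0, 2.8, 0, 0, 0], [0, 2.8, 0, 0, 0], [0, 2.5, 0, 0, 0], [0, 2, 0, 0, 0], [0, 1.6, 0, 0, 0], [0, 1, 0, 0, 0], [0, 0.6, 0, 0, 0], [0, 0.3, 0, 0, 0], [0, 0, 0, 0, 0]]], "newtons": 12}}

```text
time_s: 18.12
ee_pos: [0.4235, 0.0829, 0.0052]
eef_rot: [-1.593, 1.57, -2.978]
force: [-0.6, 0.7, -0.1]
grip_width: 0.0941
```

Request:
{"name": "play_rows", "arguments": {"increments": [[[100, 0, 0, 0, 0], [140, 0, 0, 0, 0], [150, 0, 0, 0, 0], [170, 0, 0, 0, 0], [230, 0, 0, 0, 0], [230, 0, 0, 0, 0], [230, 0, 0, 0, 0], [230, 0, 0, 0, 0], [230, 0, 0, 0, 0], [230, 0, 0, 0, 0]]]}}

```text
time_s: 18.95
ee_pos: [0.4235, 0.0832, 0.0054]
eef_rot: [-1.558, 1.571, -2.943]
force: [-0.5, -0.2, -0.4]
grip_width: 0.0308
```

Request:
{"name": "play_rows", "arguments": {"increments": [[[230, -0.5, 0, 0, 0], [230, -1.5, 0, 0, 0], [230, -3, 0, 0, 0], [230, -3, 0, 0, 0], [230, -3, 0, 0, 0], [230, -3, 0, 0, 0], [230, -2, 0, 0, 0], [230, -1, 0, 0, 0], [230, 0, 0, 0, 0]]]}}

```text
time_s: 19.7
ee_pos: [0.4242, 0.0833, 0.1773]
eef_rot: [1.49, 1.567, 0.105]
force: [-0.5, 0.4, -0.7]
grip_width: 0.0296
```

```bash
python3 -c "
from h import *
crop(ctrl.camera('scene'),130,60,200,150,4,'pics/s8.png')
plan(pk('t3',-.079),.009,TR['t3'][1])"
```

```text
t 19.75 tcp [0.4235 0.0832 0.1755] xax [ 0.001  0.    -1.   ] jaw deg 10.67 w 0.0299 F [-0.25 -0.15 -0.07] q [ 0.11  0.06  1.87 -0.    1.2  -0.08]
turn -0.00 deg  then shift cm [16.67 10.78 41.87]
```

View pics/s8.png

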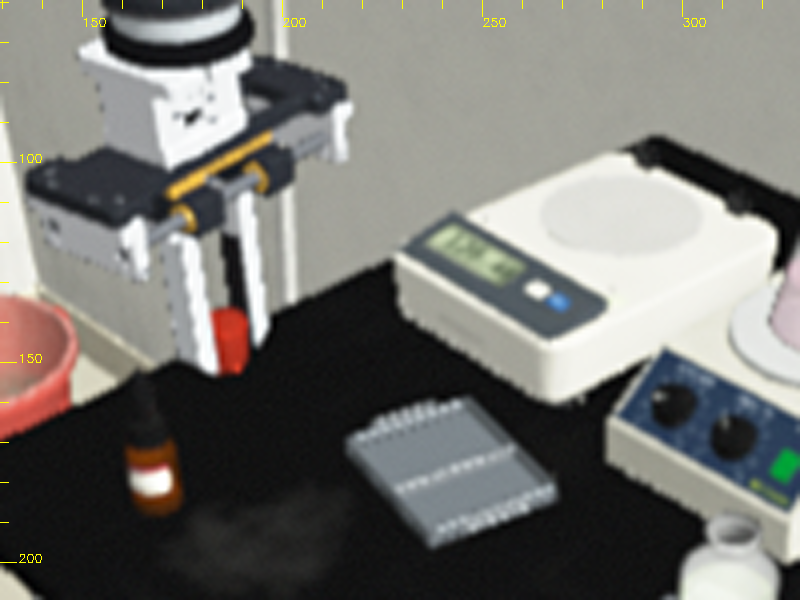

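Request:
{"name": "play_rows", "arguments": {"increments": [[[230, 0, 0.3, 1, 0], [230, 0, 0.7, 2.5, 0], [230, 0, 0.9, 3.5, 0], [230, 0, 0.9, 3.5, 0], [230, 0, 0.9, 3.5, 0], [230, 0, 0.9, 3.5, 0], [230, 0, 0.9, 3.5, 0], [230, 0, 0.9, 3.5, 0], [230, 0, 0.9, 3.5, 0], [230, 0, 0.9, 3.5, 0], [230, 0, 0.9, 3.5, 0]]]}}

```text
time_s: 20.67
ee_pos: [0.5774, -0.2464, 0.173]
eef_rot: [-2.187, 1.568, 2.711]
force: [-0.4, -0.5, -0.4]
grip_width: 0.0301
```

Request:
{"name": "play_rows", "arguments": {"increments": [[[230, 0, 0.8, 3, 0], [230, 0, 0.5, 2, 0], [230, 0, 0.38, 1.37, 0], [230, 0, 0, 0, 0], [230, 0, 0, 0, 0], [230, 0, 0, 0, 0]]]}}

```text
time_s: 21.17
ee_pos: [0.6054, -0.3029, 0.1742]
eef_rot: [-2.318, 1.569, 2.581]
force: [-0.9, -0.1, -0.8]
grip_width: 0.03
```

```bash
python3 -c "
from h import *
plan(pk('t3',-.079),.009,TR['t3'][1])"
```

```text
t 21.17 tcp [ 0.6054 -0.3029  0.1742] xax [-0.002  0.001 -1.   ] jaw deg 10.69 w 0.0300 F [-0.86 -0.1  -0.75] q [-0.52  0.61  1.14  0.    1.39 -0.7 ]
turn 0.01 deg  then shift cm [16.52  0.1   0.59]
```

Go down to about 3.5 cm first, then check.

Request:
{"name": "play_rows", "arguments": {"increments": [[[230, 0.8, 0.1, 0.59, 0], [230, 2, 0, 0, 0], [230, 2.5, 0, 0, 0], [230, 2.5, 0, 0, 0], [230, 2.5, 0, 0, 0], [230, 2, 0, 0, 0], [230, 1, 0, 0, 0], [230, 0.5, 0, 0, 0], [230, 0, 0, 0, 0], [230, 0, 0, 0, 0]]]}}

```text
time_s: 22.0
ee_pos: [0.6086, -0.3092, 0.0386]
eef_rot: [0.853, 1.569, -0.531]
force: [0.1, 0.8, 0.3]
grip_width: 0.0301
```

```bash
python3 -c "
from h import *
crop(ctrl.camera('scene'),250,140,200,150,4,'pics/s9.png')
plan(pk('t3',-.079),.009,TR['t3'][1])"
```

```text
t 22.05 tcp [ 0.6087 -0.3093  0.0389] xax [ 0.002 -0.001 -1.   ] jaw deg 10.68 w 0.0300 F [-0.2  -0.07 -1.05] q [-0.52  0.75  1.24  0.    1.15 -0.71]
turn 0.01 deg  then shift cm [ 2.99 -0.13 -0.12]
```

View pics/s9.png

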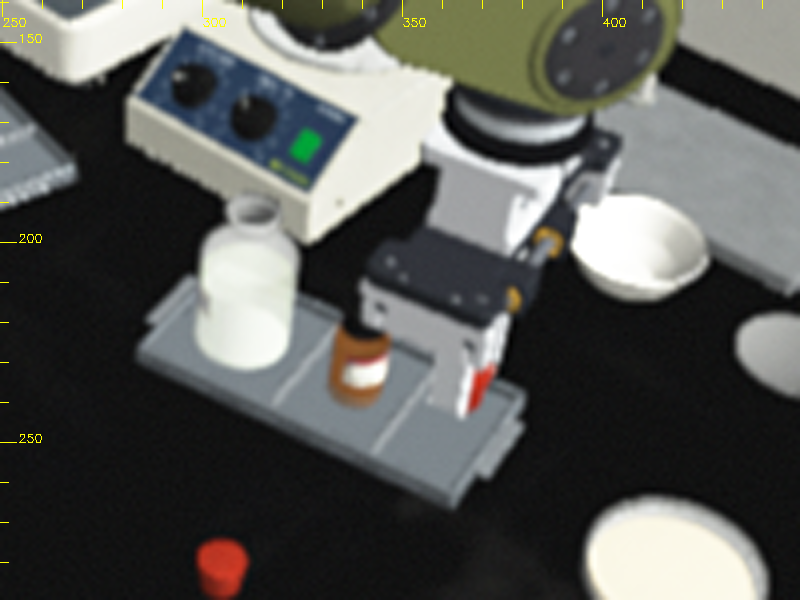

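Request:
{"name": "play_rows", "arguments": {"increments": [[[230, 0.5, -0.13, -0.12, 0], [230, 0.7, 0, 0, 0], [230, 0.7, 0, 0, 0], [230, 0.5, 0, 0, 0], [230, 0.3, 0, 0, 0], [230, 0.2, 0, 0, 0], [230, 0.05, 0, 0, 0], [230, 0, 0, 0, 0]]]}}

```text
time_s: 22.72
ee_pos: [0.6068, -0.3084, 0.0089]
eef_rot: [0.57, 1.57, -0.814]
force: [-4.3, 1.6, 9.9]
grip_width: 0.03
```

```bash
python3 -c "
from h import *
crop(ctrl.camera('scene'),300,170,160,120,5,'pics/s10.png')
plan(pk('t3',-.079),.009,TR['t3'][1])"
```

```text
t 22.77 tcp [ 0.6068 -0.3083  0.0089] xax [ 0. -0. -1.] jaw deg 10.67 w 0.0299 F [-4.94  1.19  9.34] q [-0.52  0.79  1.26 -0.    1.09 -0.71]
turn -0.00 deg  then shift cm [-0.01  0.05  0.01]
```

View pics/s10.png

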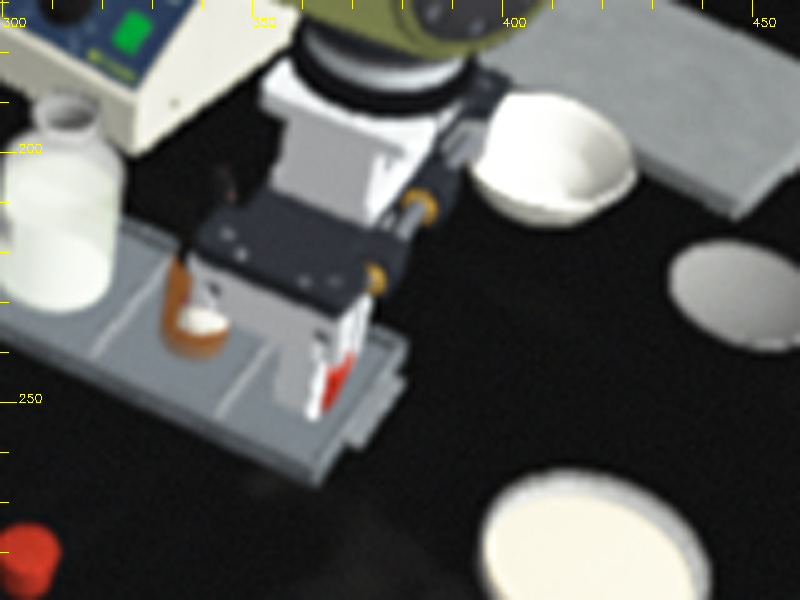

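Request:
{"name": "play_rows", "arguments": {"increments": [[[165, 0, 0, 0, 0], [155, 0, 0, 0, 0], [145, 0, 0, 0, 0], [135, 0, 0, 0, 0], [130, 0, 0, 0, 0], [130, 0, 0, 0, 0], [130, 0, 0, 0, 0]]]}}

```text
time_s: 23.35
ee_pos: [0.6066, -0.3081, 0.0078]
eef_rot: [-2.214, 1.571, 2.684]
force: [0.6, -0.6, -1.0]
grip_width: 0.0461
```

Request:
{"name": "play_rows", "arguments": {"increments": [[[130, -0.5, 0, 0, 0], [130, -1.2, 0, 0, 0], [130, -2, 0, 0, 0], [130, -3, 0, 0, 0], [60, -3, 0, 0, 0], [0, -3, 0, 0, 0], [0, -3, 0, 0, 0], [0, -2, 0, 0, 0], [0, -1, 0, 0, 0], [0, 0, 0, 0, 0], [0, 0, 0, 0, 0]]]}}

```text
time_s: 24.27
ee_pos: [0.6064, -0.308, 0.1945]
eef_rot: [-2.283, 1.57, 2.615]
force: [-0.1, -0.5, -0.5]
grip_width: 0.0894
```

```bash
python3 -c "
from h import *
crop(ctrl.camera('scene'),260,140,180,140,4.2,'pics/s11.png')
plan((.4302,.1968),.0225,TR['t2'][1])"
```

```text
t 24.32 tcp [ 0.6062 -0.3079  0.1935] xax [-0.002  0.001 -1.   ] jaw deg 10.67 w 0.0921 F [ 0.01  0.61 -1.44] q [-0.52  0.61  1.11 -0.    1.43 -0.71]
turn 23.67 deg  then shift cm [ 17.18 -28.47 -45.2 ]
```

View pics/s11.png

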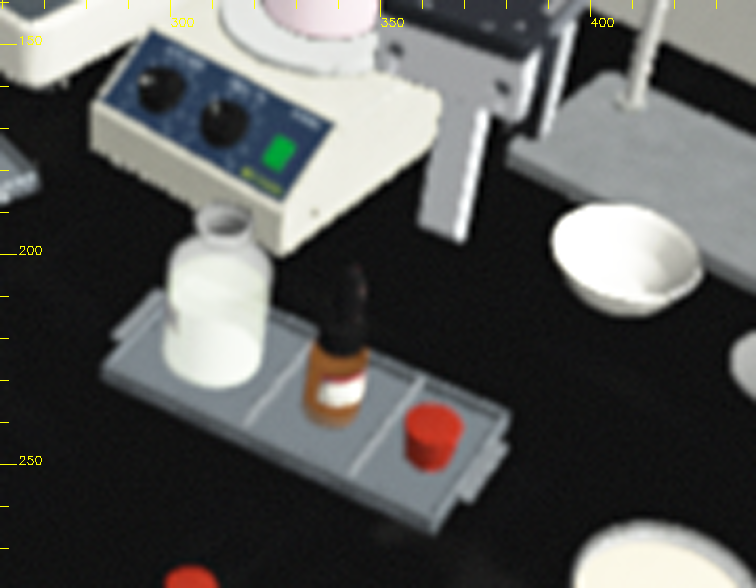

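Request:
{"name": "play_rows", "arguments": {"increments": [[[0, 0, 0, 0, 5.9], [0, 0, 0, 0, 5.9], [0, 0, 0, 0, 5.9], [0, 0, 0, 0, 5.97], [0, 0, -0.5, -0.8, 0], [0, 0, -1.2, -1.9, 0], [0, 0, -1.8, -2.9, 0], [0, 0, -1.9, -3, 0], [0, 0, -1.9, -3, 0], [0, 0, -1.9, -3, 0], [0, 0, -1.9, -3, 0], [0, 0, -1.9, -3, 0]]]}}

```text
time_s: 25.32
ee_pos: [0.5247, -0.0766, 0.1933]
eef_rot: [-1.574, 1.568, 2.911]
force: [-0.5, -0.6, 0.0]
grip_width: 0.0939
```

Request:
{"name": "play_rows", "arguments": {"increments": [[[0, 0, -1.9, -3, 0], [0, 0, -1.9, -3, 0], [0, 0, -1.9, -3, 0], [0, 0, -1.9, -3, 0], [0, 0, -1.9, -3, 0], [0, 0, -1.9, -3, 0], [0, 0, -1.7, -2.7, 0], [0, 0, -1.3, -2.1, 0], [0, 0, -0.9, -1.6, 0], [0, 0, 0, 0, 0], [0, 0, 0, 0, 0]]]}}

```text
time_s: 26.23
ee_pos: [0.4314, 0.1942, 0.1937]
eef_rot: [-0.951, 1.569, -2.747]
force: [0.0, -0.4, -0.8]
grip_width: 0.0942
```

```bash
python3 -c "
from h import *
crop(ctrl.camera('wrist'),0,0,560,420,1.4,'pics/w4.png')
plan((.4302,.1968),.0225,TR['t2'][1])"
```

```text
t 26.28 tcp [0.4318 0.1936 0.1939] xax [-0.002 -0.001 -1.   ] jaw deg -12.97 w 0.0940 F [ 0.02 -0.66  0.09] q [ 0.34  0.14  1.74 -0.    1.26  0.57]
turn 0.04 deg  then shift cm [17.14 -0.2  -0.3 ]
```

View pics/w4.png

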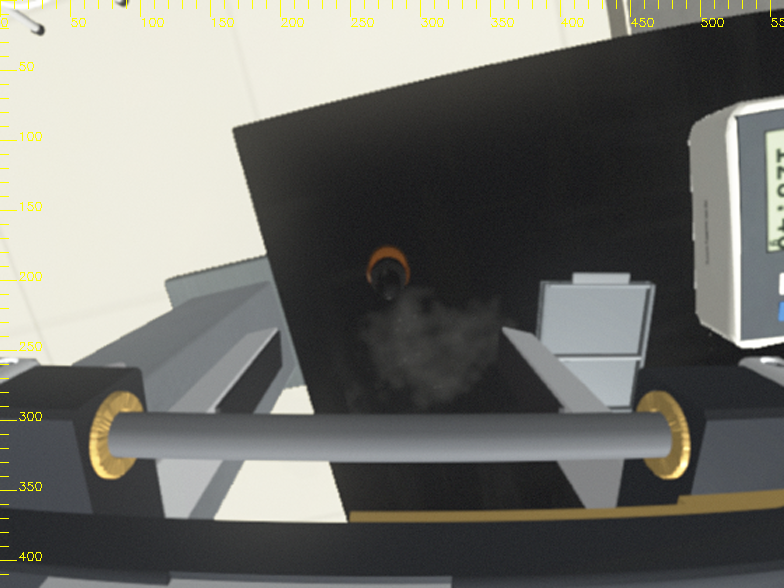

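```bash
python3 -c "
from h import *
for z in (0,.05,.06):print(wun((387.5/1.4-.5,245/1.4-.5),z))
print(wun((392/1.4-.5,297/1.4-.5),.107))"
```

```text
[0.43377588 0.21559998 0.        ]
[0.43543147 0.22120152 0.05      ]
[0.43576259 0.22232183 0.06      ]
[0.43265425 0.19523662 0.107     ]
```

Request:
{"name": "play_rows", "arguments": {"increments": [[[0, 1, -0.15, -0.4, 0], [0, 2, 0, 0, 0], [0, 2.5, 0, 0, 0], [0, 2.5, 0, 0, 0], [0, 2.5, 0, 0, 0], [0, 2.5, 0, 0, 0], [0, 2, 0, 0, 0], [0, 1.3, 0, 0, 0], [0, 0.8, 0, 0, 0], [0, 0, 0, 0, 0], [0, 0, 0, 0, 0]]], "newtons": 15}}

```text
time_s: 27.2
ee_pos: [0.4316, 0.1979, 0.0239]
eef_rot: [-0.965, 1.57, -2.764]
force: [0.2, 0.3, 0.3]
grip_width: 0.0938
```

Request:
{"name": "play_rows", "arguments": {"increments": [[[100, 0, 0, 0, 0], [140, 0, 0, 0, 0], [150, 0, 0, 0, 0], [170, 0, 0, 0, 0], [230, 0, 0, 0, 0], [230, 0, 0, 0, 0], [230, 0, 0, 0, 0], [230, 0, 0, 0, 0], [230, 0, 0, 0, 0], [230, 0, 0, 0, 0]]]}}

```text
time_s: 28.03
ee_pos: [0.4315, 0.1983, 0.0239]
eef_rot: [-1.133, 1.571, -2.93]
force: [-0.8, 0.1, -0.5]
grip_width: 0.0316
```

Request:
{"name": "play_rows", "arguments": {"increments": [[[230, -0.5, 0, 0, 0], [230, -1.5, 0, 0, 0], [230, -2.5, 0, 0, 0], [230, -2.5, 0, 0, 0], [230, -1.5, 0, 0, 0], [230, -0.5, 0, 0, 0], [230, 0, 0, 0, 0], [230, 0, 0, 0, 0]]]}}

```text
time_s: 28.7
ee_pos: [0.4312, 0.1982, 0.1133]
eef_rot: [-1.006, 1.57, -2.804]
force: [0.7, -0.7, -1.2]
grip_width: 0.032
```

```bash
python3 -c "
from h import *
crop(ctrl.camera('scene'),130,80,200,150,4,'pics/s12.png')
plan(pk('t2',.028),.0265,TR['t2'][1])"
```

```text
t 28.75 tcp [0.431  0.1981 0.1129] xax [-0.002 -0.001 -1.   ] jaw deg -13.00 w 0.0320 F [ 0.41  0.16 -1.47] q [0.35 0.24 1.83 0.   1.07 0.58]
turn 0.01 deg  then shift cm [ 8.62 18.12  4.74]
```

View pics/s12.png

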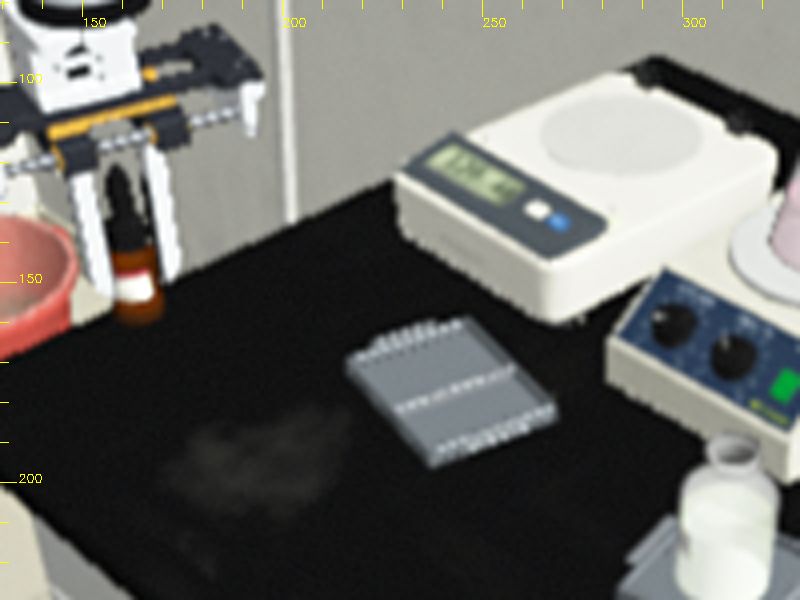

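Request:
{"name": "play_rows", "arguments": {"increments": [[[230, 0, 0.7, 0.2, 0], [230, 0, 1.8, 0.5, 0], [230, 0, 2.5, 0.7, 0], [230, 0, 2.5, 0.7, 0], [230, 0, 2.5, 0.7, 0], [230, 0, 2.5, 0.7, 0], [230, 0, 2.5, 0.6, 0], [230, 0, 1.7, 0.4, 0], [230, 0, 1, 0.2, 0], [230, 0, 0.42, 0.04, 0], [230, 0, 0, 0, 0]]]}}

```text
time_s: 29.67
ee_pos: [0.5976, 0.1107, 0.1127]
eef_rot: [-1.193, 1.569, -2.992]
force: [-1.3, 0.5, -0.5]
grip_width: 0.0316
```

Request:
{"name": "play_rows", "arguments": {"increments": [[[230, 0.5, 0, 0, 0], [230, 1.5, 0, 0, 0], [230, 1.8, 0, 0, 0], [230, 1.5, 0, 0, 0], [230, 1.2, 0, 0, 0], [230, 0.7, 0, 0, 0], [230, 0.3, 0, 0, 0], [230, 0, 0, 0, 0], [230, 0, 0, 0, 0]]]}}

```text
time_s: 30.42
ee_pos: [0.5977, 0.1114, 0.0395]
eef_rot: [1.915, 1.57, 0.117]
force: [-0.0, 0.4, -0.0]
grip_width: 0.032
```

```bash
python3 -c "
from h import *
crop(ctrl.camera('scene'),170,80,200,150,4,'pics/s13.png')
plan(pk('t2',.028),.0275,TR['t2'][1])"
```

```text
t 30.47 tcp [0.5978 0.1114 0.0398] xax [ 0.001  0.    -1.   ] jaw deg -12.99 w 0.0320 F [ 0.25 -0.46 -0.92] q [ 0.12  0.6   1.5  -0.    1.04  0.35]
turn 0.01 deg  then shift cm [ 1.23 -0.1   0.06]
```

View pics/s13.png

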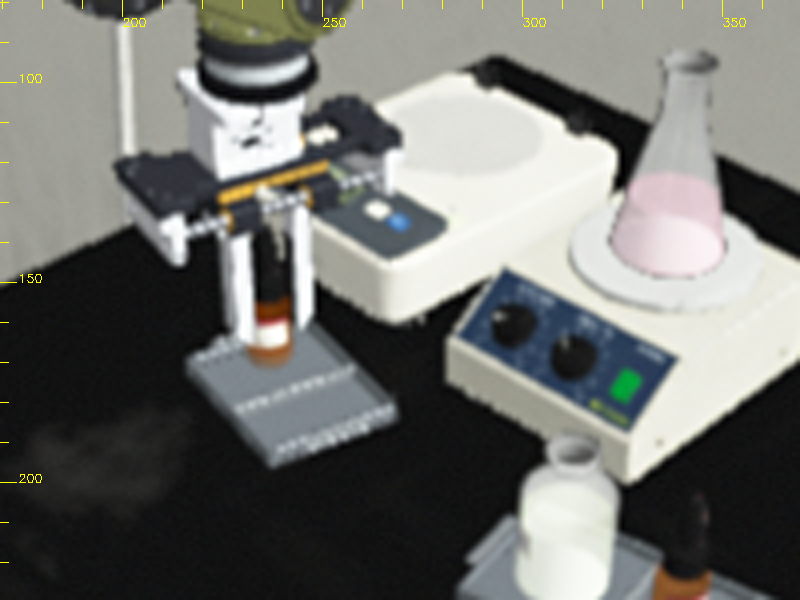

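Request:
{"name": "play_rows", "arguments": {"increments": [[[230, 0.4, -0.1, 0.06, 0], [230, 0.4, 0, 0, 0], [230, 0.2, 0, 0, 0], [230, 0.15, 0, 0, 0], [230, 0.1, 0, 0, 0], [230, 0, 0, 0, 0]]]}}

```text
time_s: 30.97
ee_pos: [0.5963, 0.111, 0.0278]
eef_rot: [-2.398, 1.571, 2.088]
force: [-8.7, -1.4, 15.4]
grip_width: 0.0316
```

Request:
{"name": "play_rows", "arguments": {"increments": [[[230, -0.1, 0, 0, 0], [155, 0, 0, 0, 0], [140, 0, 0, 0, 0], [120, 0, 0, 0, 0], [80, 0, 0, 0, 0], [40, 0, 0, 0, 0], [0, 0, 0, 0, 0], [0, 0, 0, 0, 0], [0, 0, 0, 0, 0]]]}}

```text
time_s: 31.72
ee_pos: [0.5963, 0.111, 0.0274]
eef_rot: [-1.449, 1.571, 3.036]
force: [0.6, -0.3, -0.2]
grip_width: 0.0789
```

Request:
{"name": "play_rows", "arguments": {"increments": [[[0, -0.6, 0, 0, 0], [0, -1.5, 0, 0, 0], [0, -2.5, 0, 0, 0], [0, -3, 0, 0, 0], [0, -3, 0, 0, 0], [0, -3, 0, 0, 0], [0, -2.5, 0, 0, 0], [0, -1.2, 0, 0, 0], [0, 0, 0, 0, 0]]]}}

```text
time_s: 32.47
ee_pos: [0.5972, 0.1111, 0.2034]
eef_rot: [1.925, 1.566, 0.127]
force: [-0.3, -0.4, -0.1]
grip_width: 0.0938
```

```bash
python3 -c "
from h import *
crop(ctrl.camera('scene'),170,80,200,150,4,'pics/s14.png')
plan((.4336,-.2867),.003,TR['t2'][1])"
```

```text
t 32.52 tcp [0.5965 0.111  0.2009] xax [ 0.001  0.    -1.   ] jaw deg -13.00 w 0.0938 F [ 0.43  0.17 -1.07] q [0.12 0.43 1.36 0.   1.35 0.35]
turn 0.01 deg  then shift cm [19.76 -6.95 42.43]
```

View pics/s14.png

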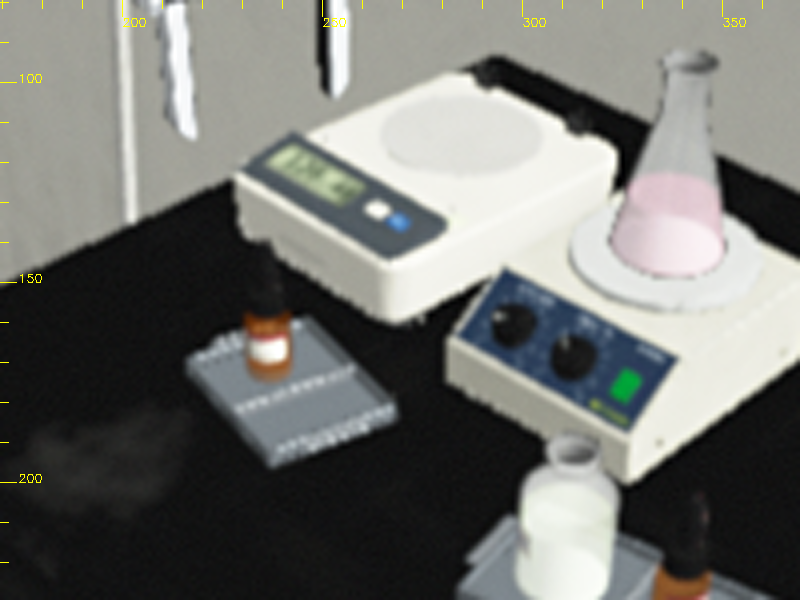

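Request:
{"name": "play_rows", "arguments": {"increments": [[[0, 0, -0.3, 1, 0], [0, 0, -0.5, 2.5, 0], [0, 0, -0.6, 3.5, 0], [0, 0, -0.6, 3.5, 0], [0, 0, -0.6, 3.5, 0], [0, 0, -0.6, 3.5, 0], [0, 0, -0.6, 3.5, 0], [0, 0, -0.6, 3.5, 0], [0, 0, -0.6, 3.5, 0], [0, 0, -0.6, 3.5, 0], [0, 0, -0.6, 3.5, 0]]]}}

```text
time_s: 33.43
ee_pos: [0.455, -0.2174, 0.1986]
eef_rot: [-1.837, 1.568, 2.648]
force: [1.9, 0.4, -0.0]
grip_width: 0.0942
```

Request:
{"name": "play_rows", "arguments": {"increments": [[[0, 0, -0.3, 3.2, 0], [0, 0, -0.3, 2.3, 0], [0, 0, -0.15, 1.4, 0], [0, 0, 0, 0.5, 0], [0, 0, 0, 0, 0], [0, 0, 0, 0, 0]]]}}

```text
time_s: 33.93
ee_pos: [0.4329, -0.2859, 0.1995]
eef_rot: [-2.067, 1.569, 2.419]
force: [0.0, 0.1, 0.6]
grip_width: 0.0938
```

```bash
python3 -c "
from h import *
crop(ctrl.camera('wrist'),0,0,560,420,1.4,'pics/w5.png')
plan((.4336,-.2867),.003,TR['t2'][1])"
```

```text
t 33.98 tcp [ 0.4332 -0.2857  0.1998] xax [-0.001  0.001 -1.   ] jaw deg -12.96 w 0.0939 F [-0.38 -0.44 -0.74] q [-0.65  0.24  1.62  0.    1.29 -0.43]
turn 0.04 deg  then shift cm [19.68  0.09  0.1 ]
```

View pics/w5.png

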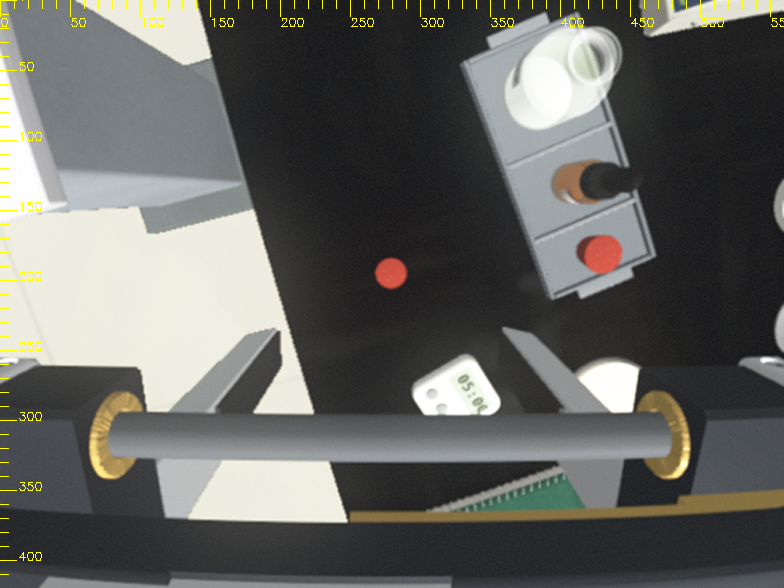

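```bash
python3 -c "
from h import *
print(wun((391/1.4-.5,272.5/1.4-.5),.021))
for u in((467,354),(412,393),(500,400)):print(wun(np.array(u)/1.4-.5,.018))"
```

```text
[ 0.43344095 -0.2846002   0.021     ]
[ 0.48191952 -0.37078055  0.018     ]
[ 0.42695474 -0.39610936  0.018     ]
[ 0.50302306 -0.4212297   0.018     ]
```

Request:
{"name": "play_rows", "arguments": {"increments": [[[0, 1, 0, 0, 0], [0, 2, 0, 0, 0], [0, 2.8, 0, 0, 0], [0, 2.8, 0, 0, 0], [0, 2.8, 0, 0, 0], [0, 2.5, 0, 0, 0], [0, 2, 0, 0, 0], [0, 1.6, 0, 0, 0], [0, 1, 0, 0, 0], [0, 0.8, 0, 0, 0], [0, 0.3, 0, 0, 0], [0, 0, 0, 0, 0]]], "newtons": 12}}

```text
time_s: 34.98
ee_pos: [0.4332, -0.2863, 0.0042]
eef_rot: [-2.038, 1.57, 2.448]
force: [-0.1, -0.2, -0.3]
grip_width: 0.0939
```

Request:
{"name": "play_rows", "arguments": {"increments": [[[100, 0, 0, 0, 0], [140, 0, 0, 0, 0], [160, 0, 0, 0, 0], [180, 0, 0, 0, 0], [240, 0, 0, 0, 0], [240, 0, 0, 0, 0], [240, 0, 0, 0, 0], [240, 0, 0, 0, 0], [240, 0, 0, 0, 0], [240, 0, 0, 0, 0], [240, 0, 0, 0, 0]]]}}

```text
time_s: 35.9
ee_pos: [0.4332, -0.2865, 0.0044]
eef_rot: [1.736, 1.571, -0.061]
force: [0.3, -0.7, 0.1]
grip_width: 0.024
```

Request:
{"name": "play_rows", "arguments": {"increments": [[[240, -0.5, 0, 0, 0], [240, -1.5, 0, 0, 0], [240, -3, 0, 0, 0], [240, -3, 0, 0, 0], [240, -3, 0, 0, 0], [240, -3, 0, 0, 0], [240, -2, 0, 0, 0], [240, -1, 0, 0, 0], [240, 0, 0, 0, 0]]]}}

```text
time_s: 36.65
ee_pos: [0.4338, -0.287, 0.1765]
eef_rot: [1.135, 1.567, -0.663]
force: [0.6, 0.5, -1.1]
grip_width: 0.0237
```

```bash
python3 -c "
from h import *
crop(ctrl.camera('scene'),210,130,200,150,4,'pics/s15.png')
plan(pk('t2',-.035),.008,TR['t2'][1])"
```

```text
t 36.70 tcp [ 0.4333 -0.2866  0.1746] xax [ 0.001 -0.001 -1.   ] jaw deg -13.00 w 0.0241 F [ 0.04 -0.01 -0.19] q [-0.65  0.26  1.65 -0.    1.23 -0.43]
turn 0.01 deg  then shift cm [ 16.65   6.96 -36.13]
```

View pics/s15.png

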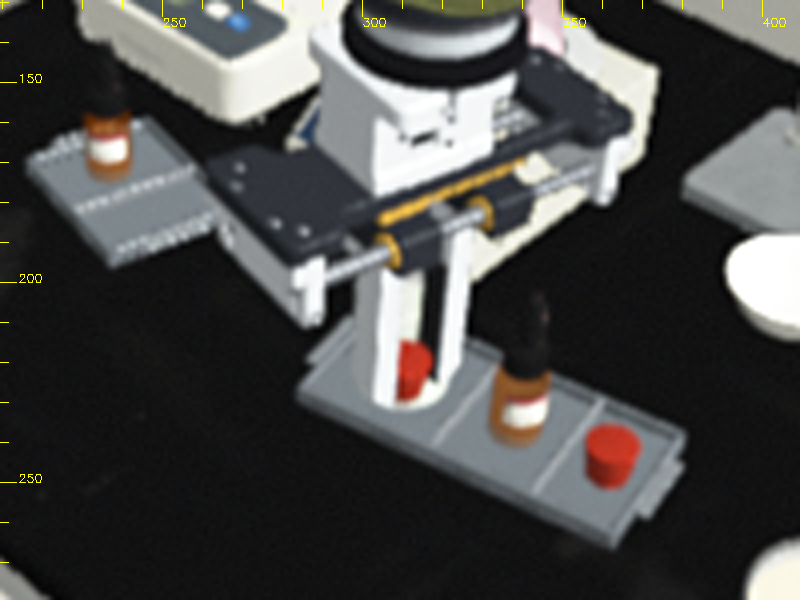

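Request:
{"name": "play_rows", "arguments": {"increments": [[[240, 0, 0, -1, 0], [240, 0, 0, -2.5, 0], [240, 0, 0, -3.5, 0], [240, 0, 0, -3.5, 0], [240, 0, 0, -3.5, 0], [240, 0, 0.4, -3.5, 0], [240, 0, 0.8, -3.5, 0], [240, 0, 0.9, -3.5, 0], [240, 0, 0.9, -3.5, 0], [240, 0, 0.9, -3.2, 0], [240, 0, 0.9, -2.5, 0], [240, 0, 0.9, -1.4, 0]]]}}

```text
time_s: 37.7
ee_pos: [0.5674, 0.046, 0.1724]
eef_rot: [-1.441, 1.568, 3.046]
force: [-0.0, -0.3, 0.3]
grip_width: 0.0235
```

Request:
{"name": "play_rows", "arguments": {"increments": [[[240, 0, 0.8, -0.5, 0], [240, 0, 0.4, 0, 0], [240, 0, 0, 0, 0], [240, 0, 0, 0, 0], [240, 0, 0, 0, 0]]]}}

```text
time_s: 38.12
ee_pos: [0.5799, 0.0444, 0.174]
eef_rot: [-1.303, 1.57, -3.101]
force: [-0.2, -0.6, 0.5]
grip_width: 0.0239
```

```bash
python3 -c "
from h import *
plan(pk('t2',-.035),.008,TR['t2'][1])"
```

```text
t 38.12 tcp [0.5799 0.0444 0.174 ] xax [-0.001 -0.    -1.   ] jaw deg -13.04 w 0.0239 F [-0.21 -0.61  0.48] q [ 0.01  0.4   1.47 -0.    1.28  0.24]
turn -0.03 deg  then shift cm [16.6   0.15 -0.58]
```

Request:
{"name": "play_rows", "arguments": {"increments": [[[240, 0.8, 0.15, -0.55, 0], [240, 2, 0, 0, 0], [240, 2.5, 0, 0, 0], [240, 2.5, 0, 0, 0], [240, 2.5, 0, 0, 0], [240, 2, 0, 0, 0], [240, 1, 0, 0, 0], [240, 0.5, 0, 0, 0], [240, 0, 0, 0, 0], [240, 0, 0, 0, 0]]]}}

```text
time_s: 38.95
ee_pos: [0.5837, 0.0499, 0.0373]
eef_rot: [1.809, 1.57, 0.011]
force: [0.3, 0.6, 1.3]
grip_width: 0.0234
```

```bash
python3 -c "
from h import *
crop(ctrl.camera('scene'),170,80,200,150,4,'pics/s16.png')
plan(pk('t2',-.035),.008,TR['t2'][1])"
```

```text
t 39.00 tcp [0.5838 0.0499 0.0377] xax [ 0.002  0.    -1.   ] jaw deg -13.00 w 0.0235 F [0.22 0.11 0.35] q [ 0.02  0.56  1.57 -0.    1.01  0.25]
turn 0.00 deg  then shift cm [ 2.97 -0.13  0.05]
```

View pics/s16.png

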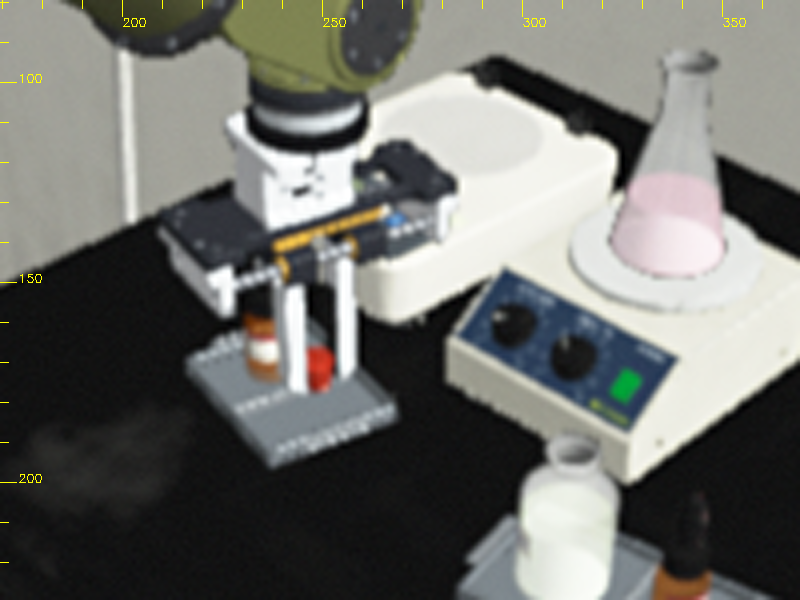

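Request:
{"name": "play_rows", "arguments": {"increments": [[[240, 0.5, -0.13, 0.05, 0], [240, 0.7, 0, 0, 0], [240, 0.7, 0, 0, 0], [240, 0.5, 0, 0, 0], [240, 0.3, 0, 0, 0], [240, 0.2, 0, 0, 0], [240, 0.05, 0, 0, 0], [240, 0, 0, 0, 0]]]}}

```text
time_s: 39.67
ee_pos: [0.5819, 0.0497, 0.0075]
eef_rot: [2.231, 1.571, 0.433]
force: [-4.3, -0.5, 9.8]
grip_width: 0.0235
```

```bash
python3 -c "
from h import *
crop(ctrl.camera('scene'),170,100,160,120,5,'pics/s17.png')
state()"
```

```text
t 39.72 tcp [0.582  0.0497 0.0076] xax [ 0.  0. -1.] jaw deg -13.00 w 0.0235 F [-3.74  0.03  9.82] q [0.02 0.6  1.58 0.   0.95 0.25]
```

View pics/s17.png

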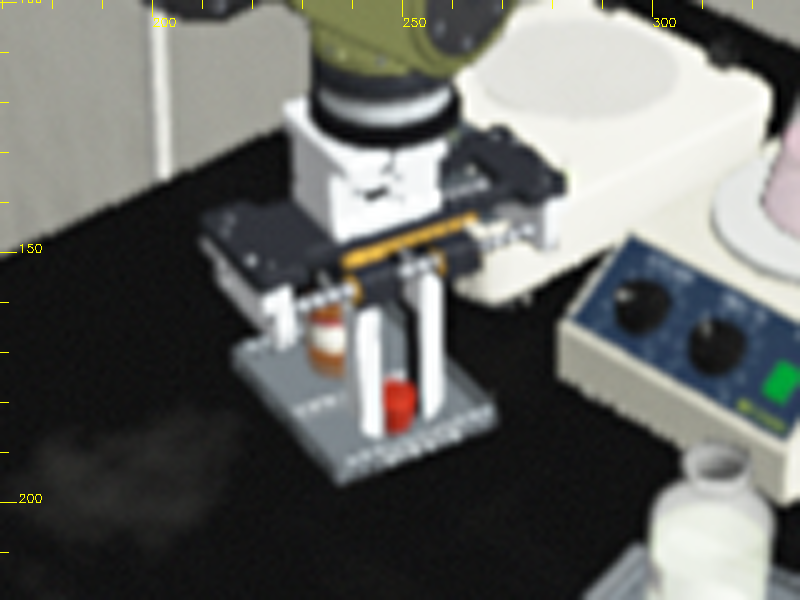

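Bung is on the pocket floor (contact 9.8 N). Release and retreat.

Request:
{"name": "play_rows", "arguments": {"increments": [[[185, 0, 0, 0, 0], [170, 0, 0, 0, 0], [160, 0, 0, 0, 0], [150, 0, 0, 0, 0], [140, 0, 0, 0, 0], [140, 0, 0, 0, 0], [140, 0, 0, 0, 0]]]}}

```text
time_s: 40.3
ee_pos: [0.5818, 0.0496, 0.0069]
eef_rot: [-1.294, 1.571, -3.092]
force: [-0.3, 0.2, -0.6]
grip_width: 0.0421
```

Request:
{"name": "play_rows", "arguments": {"increments": [[[140, -0.5, 0, 0, 0], [140, -1.2, 0, 0, 0], [140, -2, 0, 0, 0], [140, -3, 0, 0, 0], [60, -3, 0, 0, 0], [0, -3, 0, 0, 0], [0, -3, 0, 0, 0], [0, -2, 0, 0, 0], [0, -1, 0, 0, 0], [0, 0, 0, 0, 0]]]}}

```text
time_s: 41.13
ee_pos: [0.5825, 0.0497, 0.1968]
eef_rot: [1.83, 1.566, 0.033]
force: [0.7, -1.2, 0.2]
grip_width: 0.0789
```

Request:
{"name": "play_rows", "arguments": {"increments": [[[0, 0, -1.5, 0, 0], [0, 0, -3, 0, 0], [0, 0, -3, 0, 0], [0, 0, -3, 0, 0], [0, 0, -3, 0, 0], [0, 0, -2, 0, 0], [0, 0, -1, 0, 0], [0, 0, 0, 0, 0], [0, 0, 0, 0, 0]]]}}

```text
time_s: 41.88
ee_pos: [0.4215, 0.0867, 0.1938]
eef_rot: [0.749, 1.571, -1.049]
force: [1.2, 0.3, 0.7]
grip_width: 0.0939
```

```bash
python3 -c "
from h import *
im=ctrl.camera('top');crop(im,120,145,310,140,2.58,'pics/tf.png')
a=np.load('top0.npy').astype(int)
crop(ctrl.camera('scene'),200,110,260,190,3,'pics/sf.png')
d=np.abs(im.astype(int)-a).max(2)
print('timer diff',d[222:260,385:425].max(),'petri',d[163:206,397:443].max())
state()"
```

```text
timer diff 5 petri 6
t 41.98 tcp [0.4219 0.0865 0.1937] xax [-0. -0. -1.] jaw deg -13.02 w 0.0942 F [ 0.09 -0.53  0.03] q [ 0.12  0.04  1.85 -0.    1.25  0.34]
```

View pics/tf.png

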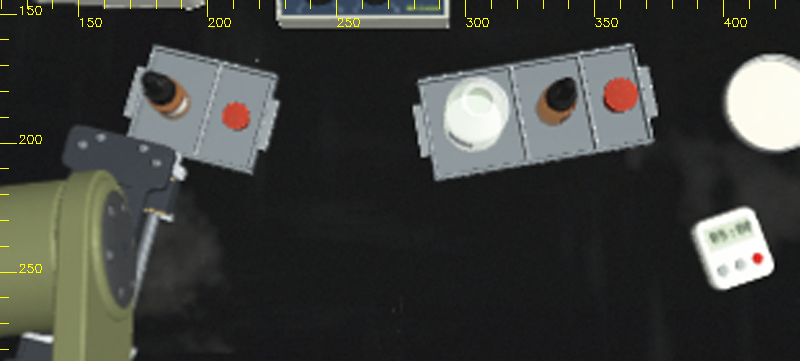

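View pics/sf.png

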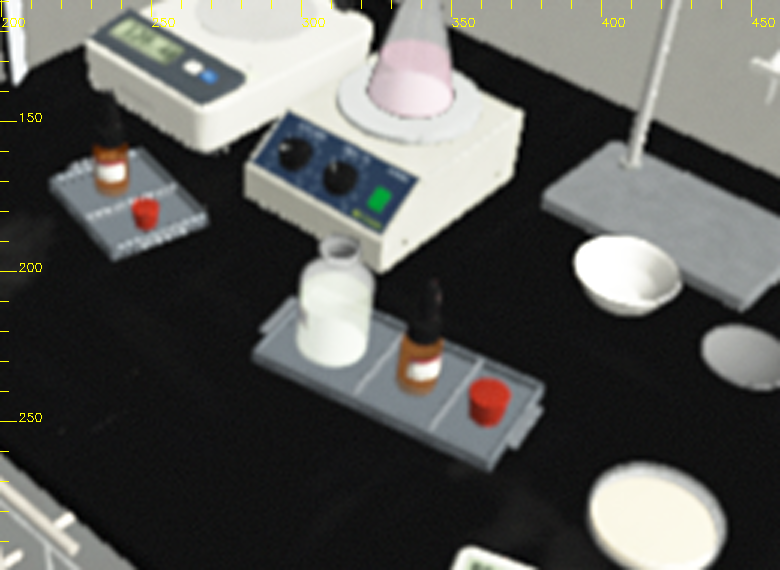

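```bash
python3 -c "
from station import ctrl
print(ctrl.hand_in())"
```

```text
the job is handed in; nothing more can be done
None
```

Both kits are made up and the job is handed in, at about 42 s on the robot's clock. Each thing went into its pocket in the order listed:
- **Three-pocket tray:** the sample bottle, one dropper bottle and the larger bung.
- **Two-pocket tray:** the other dropper bottle and the smaller bung.

The last top and scene pictures show all five things upright, each in its own pocket. The contact force was felt when each one was set down, at most about 15 N. No bottle tipped. The timer and petri dish show no visible change from the first picture. The gripper is open and clear of everything.

The only disagreement was about 2–3 mm between the top and wrist cameras on the left dropper bottle and the bungs. I split the difference, and the grasps held.

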